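Present the ball stopper in its dish over the receiving tray

ROBOT

A 7-joint arm with a two-finger parallel gripper is mounted at the origin on the work surface. World frame = base frame: x ahead of the robot, y to its left, z up, the work surface at z = 0. Lengths are in mm, angles in rad, forces in N, time in s.
With the tool pointing down it reaches from about 425 to 875 mm from the base axis. Payload 9.9 kg.
Tool frame: the origin (TCP) lies midway between the tips of the shut fingers; the grasp point (between the pads) lies 19 mm behind it; x points along the fingers, y is the direction in which the jaws open and shut, and the axes are right-handed (so a half turn about x gives the same grasp; the last joint's range is limited). The gripper opens to 85 mm and grips with 20 to 120 N. Pads are 22 mm wide; open, the fingers measure 114 mm over their backs; the gripper's body (76 mm by 85 mm) begins 54 mm behind the grasp point. The pads swing forward as they close: fully open they stand 13 mm farther back than shut.
Start: joints at [1.127, 0.576, 0.025, 1.437, -0.015, 1.129, -0.057], TCP at [237.663, -631.779, 194.889] pointing down, gripper open.
Joint ranges: [-2.76, 2.76], [-0.34, 2.15], [-1.52, 1.57], [0.19, 2.46], [-1.09, 4.23], [0.17, 1.99], [-2.82, 2.82]. Speed limits (rad/s): [2.22, 2.22, 3.01, 3.01, 3.14, 3.14, 3.14].

INTERFACE

Orientations are given as a unit quaternion [w, x, y, z].
In Python, from rig import manip, optics gives the robot as it stands.
- The arm moves only by the shell command python3 -m jog 'ROWS' [FORCE]. ROWS is JSON, a list of rows, each an object with "travel": the shift along the world's x, y, z in m, a list of three; "dr": the turn, a rotation vector about the world's x, y, z in rad, a list of three; "gripper": the opening, from 0 (shut) to 1 (fully open). In form: [{"travel": [x, y, z], "dr": [rx, ry, rz], "gripper": gripper}, ...]. A call has 1 to 10 rows; each row shifts and turns the commanded pose from where the row before left it; what a row does not reach is not made up. A row lasts 1/10 s, in which the tool goes at most 50 mm and 8.59 degrees, less where a joint would pass 70% of its speed; a pose out of reach is approached as far as the arm can. A call with a gripper value outside its range is refused whole. The fingers move at their own pace and stop on an object; FORCE is the grip in N (left out, the last holds). Time passes only in rows, so rows that do not move let the fingers close. It gives the time, the measured TCP pose, the force and the opening at its end, in the units of the state.
- manip.get_obs(): the state, without advancing time (a new reading comes with each control period).
- optics.read_camera(name): name is "scene" or "side" or "wrist"; returns a dict with "color" (400x640x3 uint8, blue, green, red), "camera_matrix" (3x3 intrinsics, pixels), "rvec" (rotation vector, rad) and "tvec" (3), from world to camera coordinates, as OpenCV has them; the wrist camera has in their place "T_tool_cam" (4x4, takes a point from camera to tool coordinates, whose origin is the TCP and whose axes are the tool frame's). Camera axes: x right, y down, z forward; pixel columns grow to the right and rows downward; lengths in mm; the calibration is good to about 2 mm. A picture is of the moment at which its call begins: read the wrist's pose just before it. There is no depth.
- manip.sign_off(): hands the job in, once; it reports no verdict.
The state is a dict: "time_s": time; "joint_pos": joint angles; "dq": joint speeds; "joint_efforts": joint torques, N m; "tcp_pos": TCP position; "orientation": TCP orientation; "force": force on the tool from outside, world axes, zero at the start; "torque": the same for the moment, N m; "finger_gap": finger opening in mm.
Only numpy, scipy, OpenCV 4.12 (cv2) and the standard library are available. Lean on these libraries where they do the work, as an engineer would, in place of code of your own. Each camera call takes 0.05 s, during which the arm holds its last target.

TASK

Swing the dish's carrying handle up until it stands upright against its stop, then lift the dish by that handle, turn it about a quarter turn so that its pouring lip points the same way as the loop-handle end of the flat steel tray, and hold it level a hand's breadth above the middle of that tray. The loose ball stopper must stay in the middle of the dish the whole time, and the other things on the trolley must be left where they are. Finish still holding the dish there, steady, by its handle: do not put it down or let go.

Things in the scene. Friction and masses are not known exactly. Their poses are not given: they have to be found in the camera images.
- dish: round steel dish, loose, about 0.4 kg without its handle: rim 144 mm across and 40 mm high, foot 110 mm across, 3 mm wall; its inside floor is a shallow cone (rising 0.2 in 1 from the middle), so the ball rests in the middle while the dish is level and moved gently. Origin under its centre, z up, +x towards the pouring lip, y along the handle's hinge. At the start the handle leans half over towards its -x side. Two hinge ears at y = +-75 mm rise to 53 mm
- dish_lip (a point): tip of the pouring lip, 95 mm from the dish's centre along its +x, 36 mm above its underside
- dish_middle (a point): where the centre of the ball lies when it rests in the middle of the dish (on its axis, 21 mm above its underside)
- stopper_center (a point): centre of the loose ball stopper, white ceramic, 30 mm across, about 40 g, in the dish
- handle (a joint): angle of the carrying handle on the dish (rad): 0 is level towards the dish's -x, pi/2 is upright against its stop (it goes no further). The hinge is stiff (0.06 N m): the handle stays where it is left, and about 1 N at the bar moves it. A hard push against the stop tips the dish
- handle_hinge (a point): middle of the hinge axis: on the dish's axis, 45 mm above its underside; the axis runs along the dish's y
- handle_grip (a point): centre of the handle's black grip bar, 95 mm from the hinge axis (so 140 mm above the dish's underside when upright). The bar is 76 mm long along the dish's y, and when upright 12 mm thick along the dish's x with flat upright sides and 20 mm tall; thin steel arms run from its ends down to the ears. Pinch it across its 12 mm
- tray: flat open steel tray, fixed: 260 x 180 mm, 30 mm high, floor 4 mm thick. Origin under its centre, +x along its length towards its single loop handle, which sticks out 39 mm at that end. Its place and the dish's may be exchanged, left or right
- canister_large: bystander: lidded steel canister, 90 mm wide, 98 mm tall with its knob; origin under its centre
- canister_small: bystander: lidded steel canister, 74 mm wide, 83 mm tall; origin under its centre
- tape_roll: bystander: white ring of tape 60 mm wide, 25 mm tall; origin under its centre
- cup: bystander: small white cup 38 mm wide, 34 mm tall; origin under its centre
- bottle: bystander: amber bottle, labelled white, 44 mm wide, 85 mm tall; origin under its centre
- carton: bystander: pale carton 110 x 70 x 40 mm; origin under its centre
- forceps: bystander: dark steel forceps 110 mm long, 10 mm tall, lying in the receiving tray; origin under its centre
Things that resemble listed ones, but are neither listed nor needed, are in the scene too. What is shaped like the part that bears stopper_center but purple is not meant.

How it is judged (in metres and radians):
On the way, in this order (a step that is already met when the one before it is completed fails the run):
1. the handle is swung fully upright while the dish still stands on the trolley (value of joint handle above 1.48 rad and height (world z) of dish below 0.01 m and distance between stopper_center and dish_middle below 0.012 m), for 0.2 s.
2. the dish is lifted level by its handle with the ball in the middle (height (world z) of dish above 0.03 m and angle between dish's own z axis and vertical below 0.14 rad and distance between the grasp point and handle_grip below 0.045 m and distance between stopper_center and dish_middle below 0.02 m), for 0.2 s.
At the end, for the whole second after the job is handed in: Held by its upright handle (over 1.42 rad, grasped within 45 mm of the bar's centre), at rest, underside 50-200 mm up, within 40 mm of the tray's centre, not touching it, level to 0.10 rad, lip within 0.21 rad of the tray's loop-handle direction, ball within 12 mm of the middle (height (world z) of dish between 0.05 and 0.2 m and horizontal distance between dish and tray below 0.04 m and angle between dish's own z axis and vertical below 0.1 rad and angle between the x axis of dish and the x axis of tray, either way round below 0.21 rad and x of dish_lip in the frame of tray above 0.03 m and distance between stopper_center and dish_middle below 0.012 m and value of joint handle above 1.42 rad and distance between the grasp point and handle_grip below 0.045 m and contact force between the fingers and dish above 1 N and contact force between dish and tray below 0.1 N and linear speed of dish below 0.03 m/s and angular speed of dish below 0.2 rad/s); the arm keeps its last pose, push and grip.
It fails at once if the ball rolls away from the middle of the dish (more than 28 mm) (not (distance between stopper_center and dish_middle below 0.028 m)).
It fails at once if the dish is tipped by more than 0.25 rad (angle between dish's own z axis and vertical above 0.25 rad).
It fails at once if a bystander is moved by more than 30 mm (distance of any of canister_large, canister_small, tape_roll, cup, bottle, carton, forceps from where it was at the start of the episode above 0.03 m).
It also fails if it takes over 58 s, if anything falls off the work surface, if the arm or the gripper's body presses on something with over 40 N, if the wrist force passes 120 N, or if a joint passes its speed limit or range.

## Working session

There is one attempt and no reset: what is moved stays moved. The work goes in short steps, Python scripts to look and compute and a shell command to move; the robot and the scene stay as the last step left them, time stands still between calls to the robot, and variables do not carry over. Pictures are saved under pics/ and viewed, and the job is handed in when it is done.

```bash
ls; mkdir -p pics; python3 - <<'E'
from rig import manip, optics
import cv2
print(manip.get_obs())
for n in ["scene","side","wrist"]:
    c=optics.read_camera(n); cv2.imwrite(f"pics/{n}0.png",c["color"])
    print(n,{k:v for k,v in c.items() if k!="color"})
E
```

```text
pics
{'time_s': 0.0, 'joint_pos': array([ 1.12720862,  0.57650334,  0.02483142,  1.43792032, -0.0149918 ,
        1.12899445, -0.05651247]), 'dq': array([-0.00120074, -0.00159179,  0.00045291,  0.0019766 , -0.00098109,
       -0.00061634,  0.00010654]), 'joint_efforts': array([ 1.24335340e-03, -7.65739560e+01,  2.25022897e+00, -2.85965556e+01,
        1.50986487e-02,  1.28780984e-02, -1.70764923e-05]), 'tcp_pos': array([ 237.47553958, -631.29462915,  194.05741813]), 'orientation': array([-0.12596687, -0.69556006, -0.12709617,  0.69582693]), 'force': array([-0.61544018, -0.1494529 ,  0.2403712 ]), 'torque': array([-0.00514399,  0.051087  ,  0.05329598]), 'finger_gap': 85.59069952942384}
scene {'camera_matrix': array([[377.72204228,   0.        , 316.68545198],
       [  0.        , 377.72204228, 198.88904963],
       [  0.        ,   0.        ,   1.        ]]), 'rvec': array([ 0.87636284,  2.71996882, -0.81864988]), 'tvec': array([ 466.20637588, -245.97724651, 1399.88759607])}
side {'camera_matrix': array([[455.84580323,   0.        , 316.50852121],
       [  0.        , 455.84580323, 201.43809487],
       [  0.        ,   0.        ,   1.        ]]), 'rvec': array([ 2.28449058, -0.10418586,  0.06895674]), 'tvec': array([-574.82828931,   79.91434493, 1118.80264938])}
wrist {'camera_matrix': array([[338.14204943,   0.        , 325.57077085],
       [  0.        , 338.14204943, 196.48199975],
       [  0.        ,   0.        ,   1.        ]]), 'T_tool_cam': array([[ 6.91661590e-04, -2.79440263e-01,  9.60162830e-01,
        -1.79611941e+02],
       [ 9.99999347e-01, -6.79940927e-04, -9.18244262e-04,
        -5.61384257e-01],
       [ 9.09448424e-04,  9.60162839e-01,  2.79439611e-01,
        -6.93638944e+01],
       [ 0.00000000e+00,  0.00000000e+00,  0.00000000e+00,
         1.00000000e+00]])}
```

View pics/scene0.png

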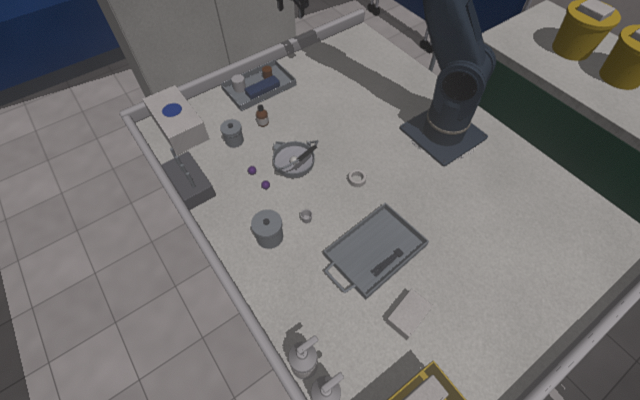

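View pics/side0.png

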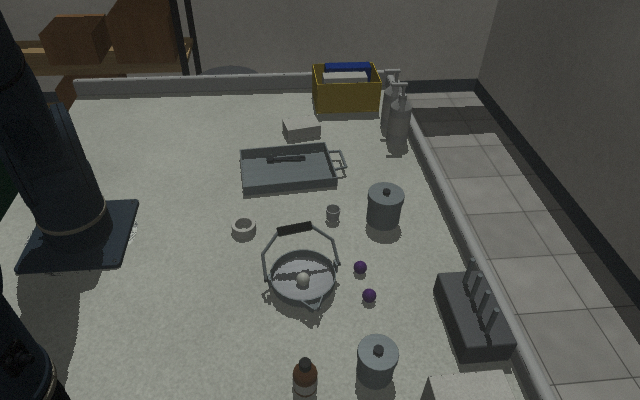

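View pics/wrist0.png

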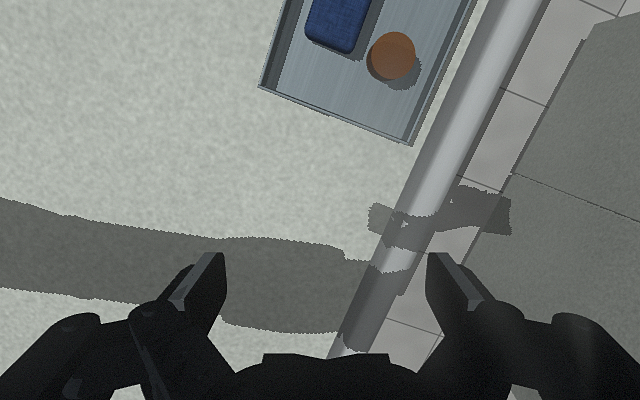

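```bash
cat > h.py <<'E'
import cv2, numpy as np
from rig import manip, optics
def crop(n,u0,v0,w,h,s,out):
    c=optics.read_camera(n)["color"][v0:v0+h,u0:u0+w]
    cv2.imwrite("pics/"+out,cv2.resize(c,None,fx=s,fy=s,interpolation=cv2.INTER_CUBIC))
def cam(n):
    c=optics.read_camera(n); R=cv2.Rodrigues(c["rvec"])[0]; return c["camera_matrix"],R,c["tvec"].reshape(3)
def ray(C,uv,z):
    K,R,t=C; d=R.T@np.linalg.solve(K,[uv[0],uv[1],1]); o=-R.T@t
    return o+d*(z-o[2])/d[2]
def proj(C,p):
    K,R,t=C; q=K@(R@np.asarray(p,float)+t); return q[:2]/q[2]
E
python3 - <<'E'
from h import *
crop("side",250,210,100,110,5,"d1.png")
crop("scene",255,125,80,60,8,"d2.png")
crop("side",230,130,130,75,6,"t1.png")
crop("scene",310,195,130,110,6,"t2.png")
E
```

```text
(no output)
```

View pics/d1.png

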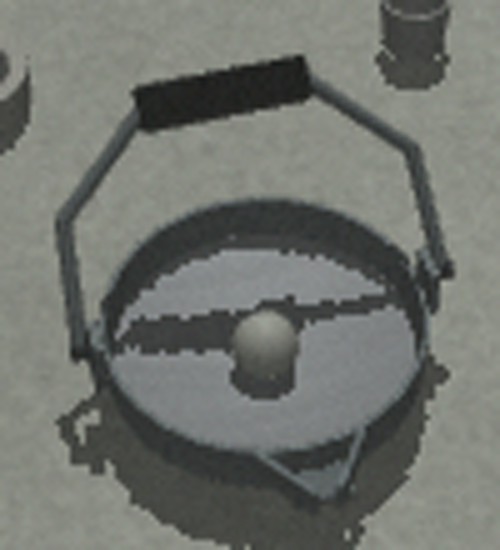

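View pics/d2.png

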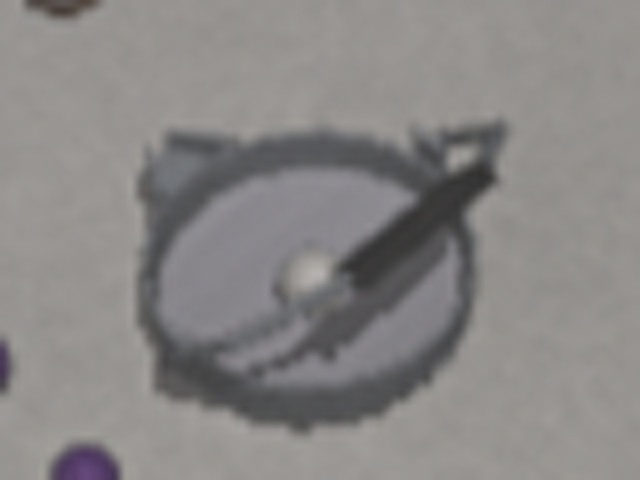

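View pics/t1.png

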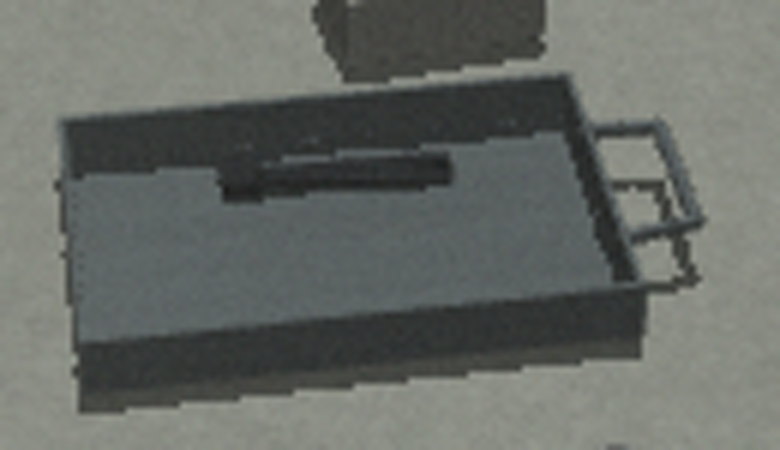

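View pics/t2.png

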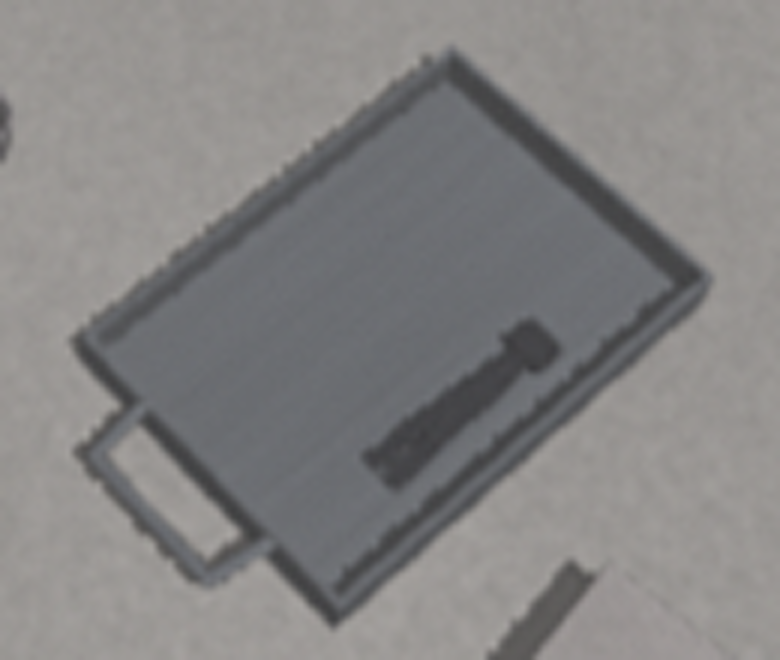

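```bash
cat > fit.py <<'E'
from h import *
from scipy.optimize import least_squares
S,T=cam("side"),cam("scene")
def P(x,y,yaw,p): 
    c,s=np.cos(yaw),np.sin(yaw); return np.array([x+c*p[0]-s*p[1],y+s*p[0]+c*p[1],p[2]])
def res(q,flat=True):
    x,y,yaw,a=q; g=(-95*np.cos(a),0,45+95*np.sin(a))
    m=[(S,(316,309.4),(95,0,36)),(S,(295.2,228.6),g),(S,(265.6,280.4),(0,-75,45)),(S,(339.4,264),(0,75,45)),(S,(303.2,278),(0,0,21)),
     (T,(293.7,159),(0,0,21)),(T,(307.5,153.5),g),(T,(274,143),(95,0,36))]
    return np.array([proj(C,P(x,y,yaw,p))-uv for C,uv,p in m]).ravel()
x0=ray(S,(303.2,278),21)
r=least_squares(res,[x0[0],x0[1],-1.4,0.8]);print("dish",r.x.round(3));print(r.fun.reshape(-1,2).round(1))
def rt(q):
    m=[(S,(240.3,150),(-130,90,30)),(S,(325,142.5),(130,90,30)),(S,(337.5,178),(130,-90,30)),(S,(243,187.2),(-130,-90,30)),
     (T,(385,203.3),(-130,-90,30)),(T,(427.8,241.7),(-130,90,30)),(T,(366.2,298.7),(130,90,30)),(T,(322.8,252),(130,-90,30))]
    return np.array([proj(C,P(*q,p))-uv for C,uv,p in m]).ravel()
t0=ray(S,(288,165),30)
r=least_squares(rt,[t0[0],t0[1],0]);print("tray",r.x.round(3));print(r.fun.reshape(-1,2).round(1))
for n,uv,z in [("largecan",(384,191),98),("cup",(333,208),34),("tape",(244,222),25),("smallcan",(378,351),83),("bottle",(305,362),85)]:
    print(n,ray(S,uv,z).round(0))
print("scene: bottle",ray(T,(262,108),85),"small",ray(T,(231,123),83),"lcan",ray(T,(266,222),98),"cup",ray(T,(306,214),34),"tape",ray(T,(357,175),25))
E
python3 fit.py
```

```text
dish [ 528.112 -203.381   -1.38     0.733]
[[-0.3  0.2]
 [-0.7 -0.2]
 [ 3.4 -1.3]
 [-3.2  0.4]
 [ 0.   0.8]
 [-0.6  0.4]
 [-0.6  0.2]
 [-0.1 -0.6]]
tray [5.15299e+02 2.19904e+02 8.40000e-02]
[[-0.3 -1.7]
 [ 0.8 -1.9]
 [ 1.1 -1.7]
 [ 0.9 -1.2]
 [-0.3 -1. ]
 [ 0.8 -0.8]
 [-0.2 -2.1]
 [-0.1 -1.1]]
largecan [740. -12.  98.]
cup [620.   8.  34.]
tape [396. -16.  25.]
smallcan [ 643. -426.   83.]
bottle [ 514. -437.   85.]
scene: bottle [ 512.96438082 -420.82830567   85.        ] small [ 638.38884335 -422.50714391   83.        ] lcan [750.04536115  -1.39071805  98.        ] cup [621.53076698  10.87979189  34.        ] tape [393.68453127 -18.96439287  25.        ]
```

```bash
python3 - <<'E'
from h import *
from scipy.spatial.transform import Rotation as R
o=manip.get_obs();q=o['orientation'];M=R.from_quat([*q[1:],q[0]]).as_matrix();print(M.round(3))
print(np.arctan2(M[1,1],M[0,1]))
E
```

```text
[[-0.     0.352 -0.936]
 [ 0.    -0.936 -0.352]
 [-1.    -0.    -0.   ]]
-1.2109600788681645
```

Candidates (side picture): dish at (303,278), the only one with lip and bail handle. Stopper is the white ball in it (303,278); purple balls (360,267), (369,296) are decoys. The tray is the one with the loop at (290,168); the other tray (scene 258,85), without a loop, is a decoy. The crops d1, d2 and t1 confirm these choices. I'll start moving above the bar.

```bash
python3 -m jog '[{"travel":[0.012,0.02,0],"dr":[0,0,-0.008],"gripper":0.5},{"travel":[0.015,0.027,0],"dr":[0,0,-0.009],"gripper":0.5},{"travel":[0.015,0.027,0],"dr":[0,0,-0.009],"gripper":0.5},{"travel":[0.015,0.027,0],"dr":[0,0,-0.009],"gripper":0.5},{"travel":[0.015,0.027,0],"dr":[0,0,-0.009],"gripper":0.5},{"travel":[0.015,0.027,0],"dr":[0,0,-0.009],"gripper":0.5},{"travel":[0.015,0.027,0],"dr":[0,0,-0.009],"gripper":0.5},{"travel":[0.015,0.027,0],"dr":[0,0,-0.009],"gripper":0.5},{"travel":[0.015,0.027,0],"dr":[0,0,-0.009],"gripper":0.5},{"travel":[0.015,0.027,0],"dr":[0,0,-0.009],"gripper":0.5}]' 40
python3 -m jog '[{"travel":[0.015,0.027,0],"dr":[0,0,-0.009],"gripper":0.5},{"travel":[0.015,0.027,0],"dr":[0,0,-0.009],"gripper":0.5},{"travel":[0.015,0.027,0],"dr":[0,0,-0.009],"gripper":0.5},{"travel":[0.015,0.027,0],"dr":[0,0,-0.009],"gripper":0.5},{"travel":[0.015,0.027,0],"dr":[0,0,-0.009],"gripper":0.5},{"travel":[0.015,0.027,0],"dr":[0,0,-0.009],"gripper":0.5},{"travel":[0.015,0.025,0],"dr":[0,0,-0.009],"gripper":0.5},{"travel":[0.013,0.018,0],"dr":[0,0,-0.009],"gripper":0.5},{"travel":[0.009,0.01,0],"dr":[0,0,-0.009],"gripper":0.5},{"travel":[0,0,0],"dr":[0,0,0],"gripper":0.5}]'
```

```text
time_s: 1.45
tcp_pos: [385.2, -367.7, 195.1]
orientation: [0.095, 0.701, 0.095, -0.701]
force: [0.5, -0.1, -0.4]
finger_gap: 42.6
time_s: 2.45
tcp_pos: [512.9, -151.8, 194.9]
orientation: [0.068, 0.704, 0.068, -0.704]
force: [0.1, -0.4, -0.1]
finger_gap: 42.7
```

```bash
python3 -m jog '[{"travel":[0.001,0.01,-0.01],"dr":[0,0,0],"gripper":0.5},{"travel":[0.001,0.009,-0.01],"dr":[0,0,0],"gripper":0.5},{"travel":[0,0,-0.01],"dr":[0,0,0],"gripper":0.5},{"travel":[0,0,0],"dr":[0,0,0],"gripper":0.5}]'
cat >> h.py <<'E'
from scipy.spatial.transform import Rotation as Rot
def wcam():
    o=manip.get_obs(); c=optics.read_camera("wrist"); q=o['orientation']
    T=np.eye(4);T[:3,:3]=Rot.from_quat([*q[1:],q[0]]).as_matrix();T[:3,3]=o['tcp_pos']
    T=T@c["T_tool_cam"]; R=T[:3,:3].T
    return (c["camera_matrix"],R,-R@T[:3,3]),c["color"]
E
python3 - <<'E'
from h import *
C,im=wcam(); cv2.imwrite("pics/w1.png",im); crop("side",220,150,160,170,4,"s1.png")
E
```

```text
time_s: 2.85
tcp_pos: [512.2, -134.7, 163.1]
orientation: [-0.067, -0.703, -0.067, 0.705]
force: [-0.0, -0.0, 0.7]
finger_gap: 42.7
```

View pics/w1.png

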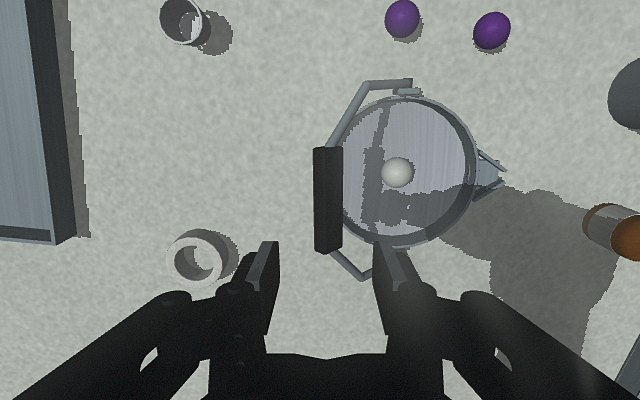

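View pics/s1.png

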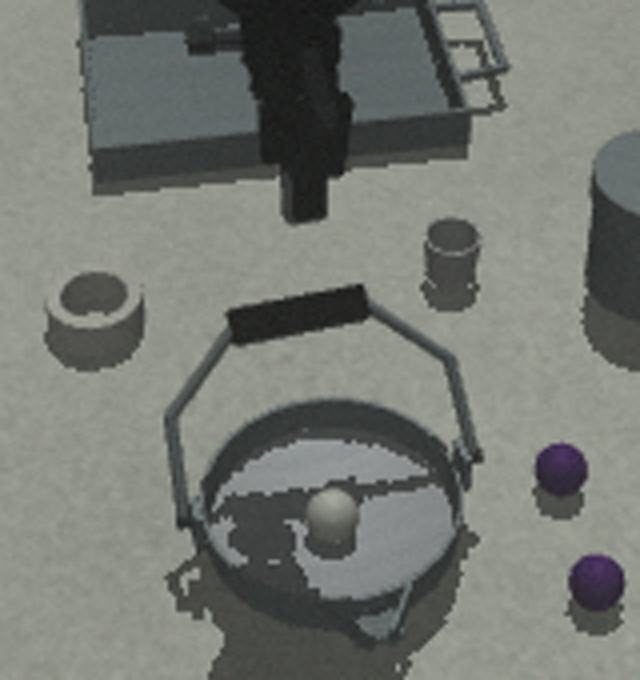

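```bash
python3 - <<'E'
from h import *
C,im=wcam()
print("ball",ray(C,(398,172),21),"bar",ray(C,(328,199),108.6), "lip",ray(C,(505,170),36))
e1=ray(C,(330,148),108.6);e2=ray(C,(326,251),108.6);print(e1,e2,np.linalg.norm(e1-e2))
d=np.array([528.1,-203.4]);u=np.array([.19,-.982])
for p in (manip.get_obs()['tcp_pos'],ray(C,(328,199),108.6)): print((p[:2]-d)@u)
E
```

```text
ball [ 526.29223522 -204.05206698   21.        ] bar [ 512.25780235 -136.73645971  108.6       ] lip [ 549.28009896 -297.24285011   36.        ]
[ 548.92414628 -131.09068064  108.6       ] [ 471.38612619 -143.05995111  108.6       ] 78.45640824915426
-69.59748275764879
-68.4736141175808
```

```bash
python3 -m jog '[{"travel":[0,0,-0.01],"dr":[0,0,0],"gripper":0.5},{"travel":[0,0,-0.015],"dr":[0,0,0],"gripper":0.5},{"travel":[0,0,-0.015],"dr":[0,0,0],"gripper":0.5},{"travel":[0,0,-0.015],"dr":[0,0,0],"gripper":0.5},{"travel":[0,0,-0.015],"dr":[0,0,0],"gripper":0.5},{"travel":[0,0,-0.01],"dr":[0,0,0],"gripper":0.5},{"travel":[0,0,0],"dr":[0,0,0],"gripper":0.5}]'
python3 - <<'E'
from h import *
C,im=wcam(); cv2.imwrite("pics/w2.png",im); crop("side",220,150,160,170,4,"s2.png")
E
```

```text
time_s: 3.7
tcp_pos: [512.8, -134.7, 83.6]
orientation: [-0.067, -0.703, -0.067, 0.705]
force: [1.2, -1.2, 0.9]
finger_gap: 42.5
```

View pics/w2.png

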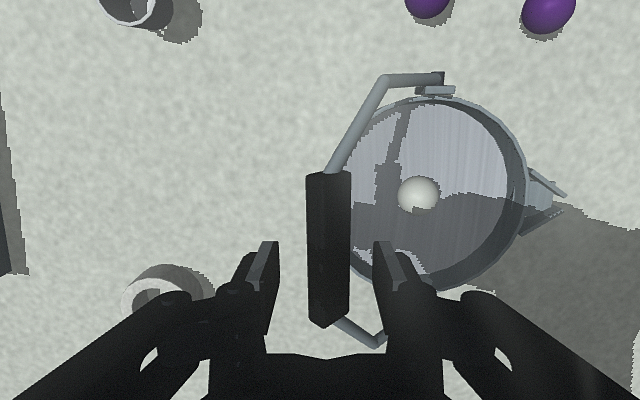

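View pics/s2.png

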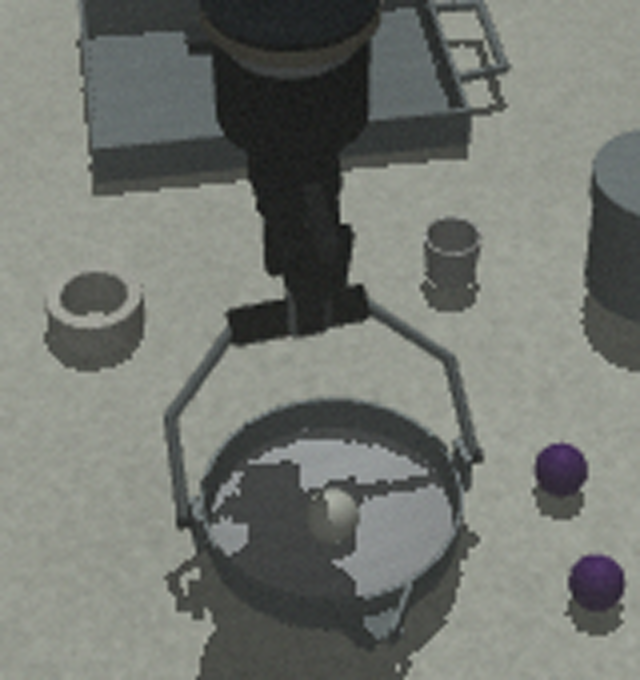

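```bash
python3 -m jog '[{"travel":[0.0004,-0.002,0.001],"dr":[0,0,0],"gripper":0.5},{"travel":[0.0008,-0.004,0.0015],"dr":[0,0,0],"gripper":0.5},{"travel":[0.0008,-0.004,0.0015],"dr":[0,0,0],"gripper":0.5},{"travel":[0.0008,-0.004,0.0015],"dr":[0,0,0],"gripper":0.5},{"travel":[0.0008,-0.004,0.0015],"dr":[0,0,0],"gripper":0.5},{"travel":[0.0008,-0.004,0.0015],"dr":[0,0,0],"gripper":0.5},{"travel":[0.0008,-0.004,0.0015],"dr":[0,0,0],"gripper":0.5},{"travel":[0.0008,-0.004,0.0015],"dr":[0,0,0],"gripper":0.5}]'
python3 - <<'E'
from h import *
C,im=wcam(); cv2.imwrite("pics/w3.png",im); crop("side",220,150,160,170,4,"s3.png")
E
```

```text
time_s: 4.6
tcp_pos: [519.7, -165.1, 96.5]
orientation: [-0.067, -0.704, -0.067, 0.704]
force: [-0.2, -1.1, 0.2]
finger_gap: 42.7
```

View pics/w3.png

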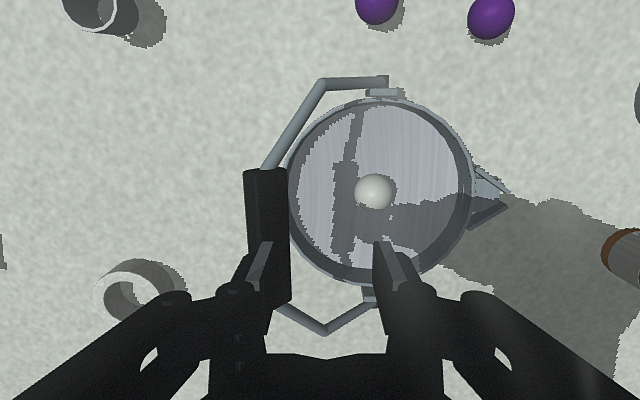

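View pics/s3.png

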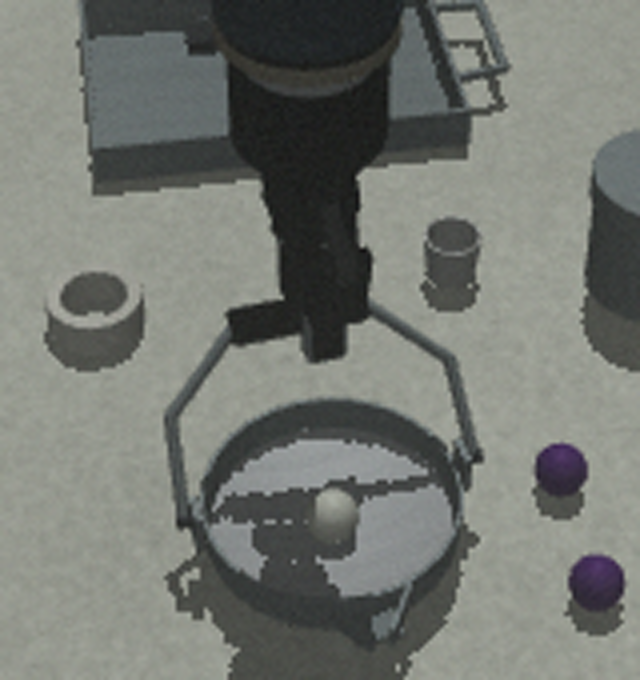

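```bash
python3 - <<'E'
from h import *
c=optics.read_camera("wrist");T=np.linalg.inv(c["T_tool_cam"]);K=c["camera_matrix"]
for p in [(0,0,0),(0,-21,0),(-6,-21,0),(-6,-21,-11),(-6,-21,11),(-13,-21,0),(-20,-21,0),(-6,21,-11),(-6,21,11),(-13,21,11),(-13,21,-11)]:
    q=K@(T[:3,:3]@p+T[:3,3]);print(p,(q[:2]/q[2]).round(0))
C,im=wcam()
for z in (95,108,120): 
    e1=ray(C,(268,170),z);e2=ray(C,(268,304),z);print(z,e1,e2,np.linalg.norm(e1-e2))
cv2.imwrite("pics/w4.png",cv2.resize(im[140:340,200:440],None,fx=3,fy=3))
E
```

```text
(0, 0, 0) [326. 225.]
(0, -21, 0) [289. 225.]
(-6, -21, 0) [288. 229.]
(-6, -21, -11) [288. 210.]
(-6, -21, 11) [289. 248.]
(-13, -21, 0) [287. 234.]
(-20, -21, 0) [285. 239.]
(-6, 21, -11) [365. 210.]
(-6, 21, 11) [364. 248.]
(-13, 21, 11) [365. 253.]
(-13, 21, -11) [367. 214.]
95 [ 544.78149665 -127.89944888   95.        ] [ 461.65489483 -139.67895151   95.        ] 83.95706409695765
108 [ 547.86125653 -129.61533851  108.        ] [ 470.70329392 -140.54905171  108.        ] 77.92879621502792
120 [ 550.70411181 -131.19923663  120.        ] [ 479.0556623  -141.35222113  120.        ] 72.36424124709283
```

View pics/w4.png

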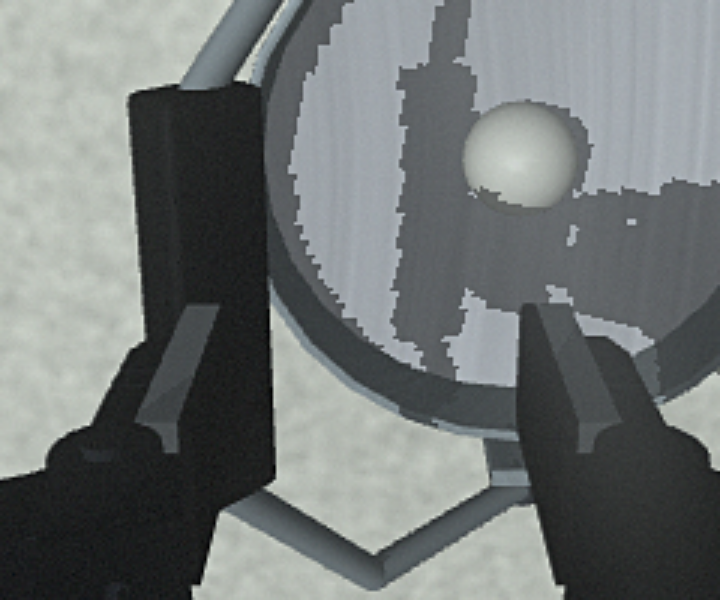

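```bash
python3 - <<'E'
from h import *
S=cam("side");T=cam("scene")
print("s1 tcp",proj(S,(512.2,-134.7,163.1)),"front finger",proj(S,(516,-155,163.1)))
o=manip.get_obs();p=o['tcp_pos'];print(p,proj(S,p),proj(S,p+[4,-21,0]),proj(S,p+[4,-21,6]),proj(S,p+[4,-21,40]),proj(T,p))
crop("side",270,200,60,60,10,"s4.png");crop("scene",270,115,80,60,8,"c4.png")
E
```

```text
s1 tcp [292.89551888 209.99170237] front finger [295.32261445 216.473198  ]
[ 519.57856591 -164.52864436   96.31376899] [297.73917113 242.273242  ] [300.30416415 249.34444207] [300.28198318 247.38318942] [300.15276253 235.95743378] [300.48269771 150.96586329]
```

View pics/s4.png

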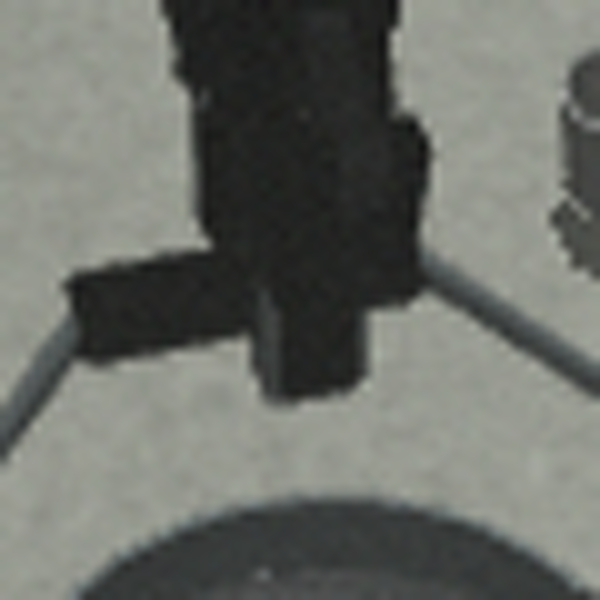

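View pics/c4.png

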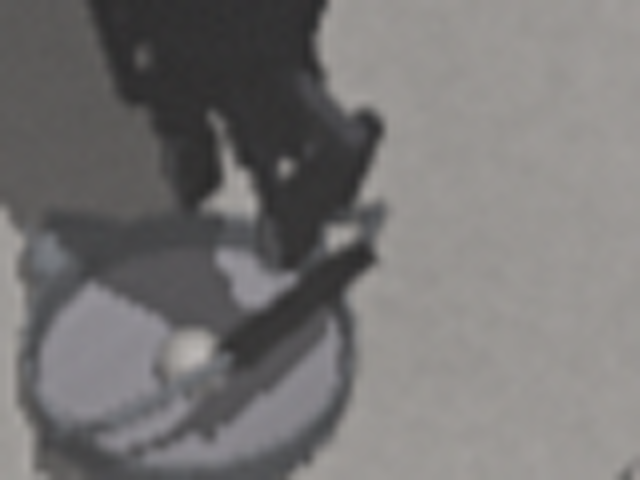

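The fingertips pass above the bar: the pictures put the tips about 30 mm above the reported TCP at half opening. I'll go back and lower.

```bash
python3 -m jog '[{"travel":[-0.002,0.01,0.002],"dr":[0,0,0],"gripper":0.5},{"travel":[-0.002,0.01,0],"dr":[0,0,0],"gripper":0.5},{"travel":[-0.002,0.01,0],"dr":[0,0,0],"gripper":0.5},{"travel":[0,0.002,0],"dr":[0,0,0],"gripper":0.5},{"travel":[0,0,-0.01],"dr":[0,0,0],"gripper":0.5},{"travel":[0,0,-0.01],"dr":[0,0,0],"gripper":0.5},{"travel":[0,0,-0.01],"dr":[0,0,0],"gripper":0.5},{"travel":[0,0,-0.005],"dr":[0,0,0],"gripper":0.5},{"travel":[0,0,0],"dr":[0,0,0],"gripper":0.5}]'
python3 - <<'E'
from h import *
C,im=wcam(); cv2.imwrite("pics/w5.png",cv2.resize(im[140:340,200:440],None,fx=3,fy=3)); crop("side",240,180,100,100,5,"s5.png")
E
```

```text
time_s: 5.9
tcp_pos: [512.9, -132.9, 62.2]
orientation: [-0.067, -0.703, -0.067, 0.705]
force: [0.1, 0.8, 0.4]
finger_gap: 42.8
```

View pics/w5.png

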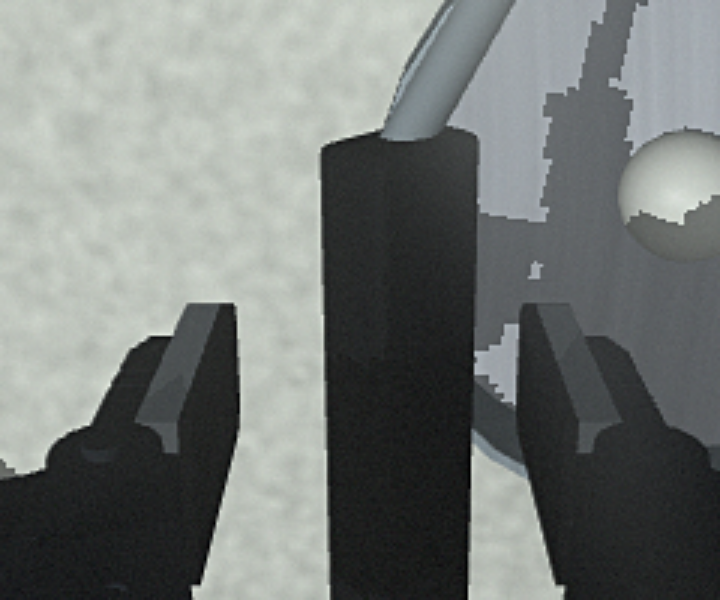

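View pics/s5.png

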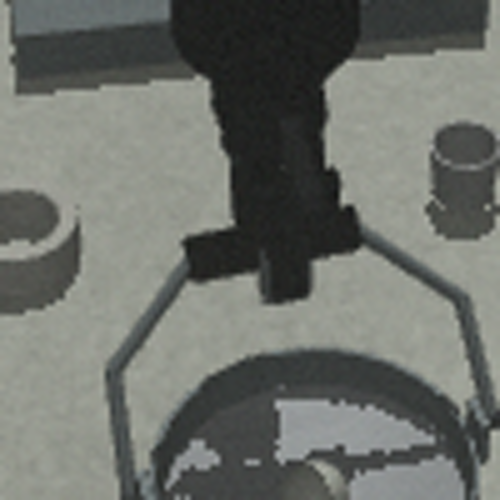

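```bash
python3 -m jog '[{"travel":[0.0006,-0.003,0],"dr":[0,0,0],"gripper":0.5},{"travel":[0.0008,-0.004,0.0005],"dr":[0,0,0],"gripper":0.5},{"travel":[0.0008,-0.004,0.0005],"dr":[0,0,0],"gripper":0.5},{"travel":[0.0008,-0.004,0.001],"dr":[0,0,0],"gripper":0.5},{"travel":[0.0008,-0.004,0.0015],"dr":[0,0,0],"gripper":0.5},{"travel":[0.0008,-0.004,0.0015],"dr":[0,0,0],"gripper":0.5}]'
python3 - <<'E'
from h import *
C,im=wcam(); cv2.imwrite("pics/w6.png",im); crop("side",220,150,160,170,4,"s6.png")
E
```

```text
time_s: 6.6
tcp_pos: [518.5, -153.9, 69.0]
orientation: [0.067, 0.704, 0.068, -0.704]
force: [-2.6, 8.6, 7.3]
finger_gap: 42.6
```

View pics/w6.png

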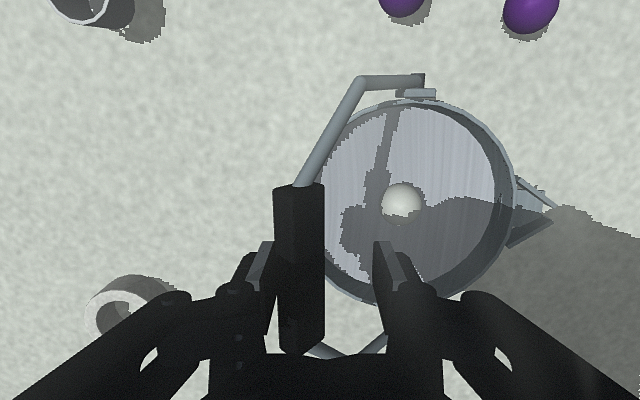

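View pics/s6.png

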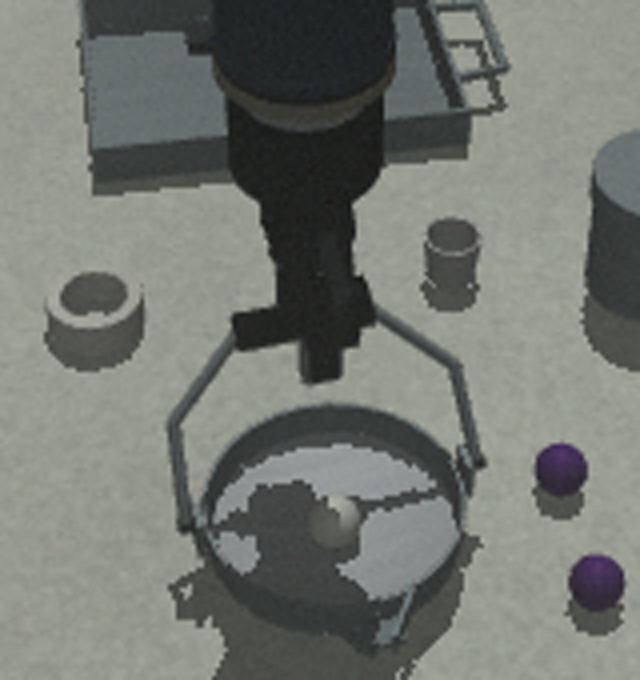

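```bash
python3 - <<'E'
from h import *
S=cam("side");T=cam("scene")
from scipy.optimize import least_squares
r=least_squares(lambda p:np.r_[proj(S,p)-(301.5,239.5),proj(T,p)-(293.7,140.6)],[520,-180,120]);print(r.x,r.fun)
print(ray(T,(305.6,148),140),ray(T,(305.6,148),120))
crop("scene",270,115,80,60,8,"c7.png")
E
python3 -m jog '[{"travel":[-0.0008,0.004,0],"dr":[0,0,0],"gripper":0.5},{"travel":[-0.0012,0.006,0],"dr":[0,0,0],"gripper":0.5},{"travel":[-0.0014,0.007,0],"dr":[0,0,0],"gripper":0.5},{"travel":[0,0,0],"dr":[0,0,0],"gripper":0.5}]'
python3 - <<'E'
from h import *
C,im=wcam(); cv2.imwrite("pics/w7.png",im); crop("side",220,150,160,170,4,"s7.png")
E
```

```text
[ 526.42599816 -189.0262047   129.11471837] [ 0.18495278  0.0560271   0.27836773 -0.11618579]
[ 519.37586197 -133.07884873  140.        ] [ 509.98697127 -147.7751597   120.        ]
time_s: 7.25
tcp_pos: [514.6, -137.5, 68.3]
orientation: [-0.067, -0.704, -0.068, 0.704]
force: [-0.1, 0.5, -0.3]
finger_gap: 42.9
```

View pics/w7.png

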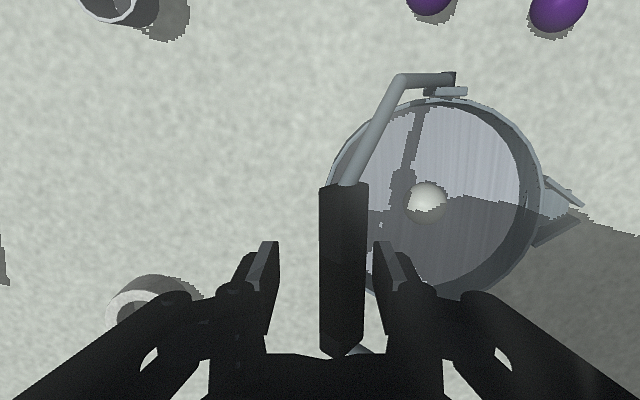

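View pics/s7.png

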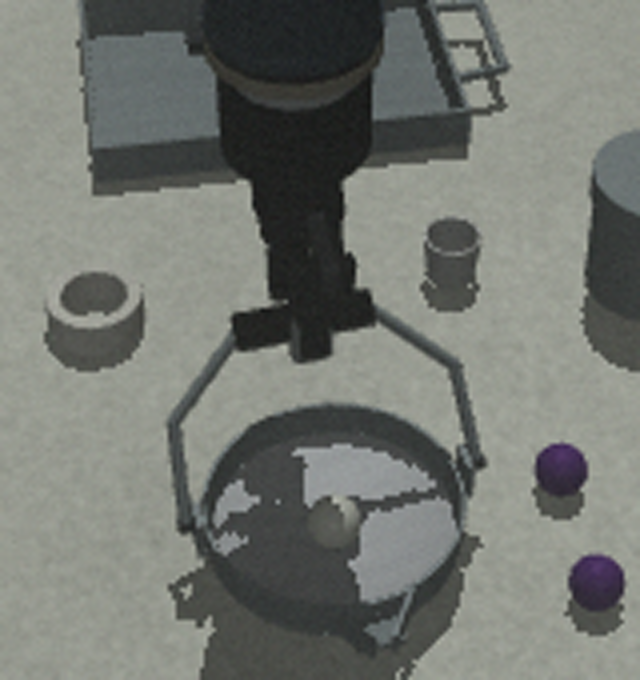

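View pics/c7.png

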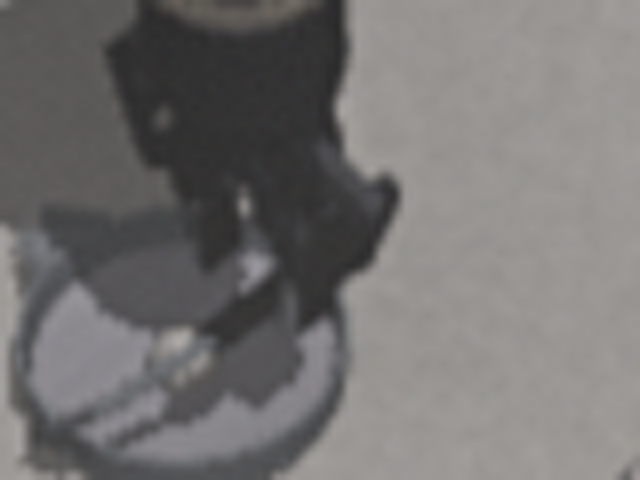

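```bash
python3 -m jog '[{"travel":[0,0,0.02],"dr":[0,0,0],"gripper":0.5},{"travel":[0,0,0.03],"dr":[0,0,0],"gripper":0.5},{"travel":[0,0,0.03],"dr":[0,0,0],"gripper":0.5},{"travel":[-0.002,0.01,0.02],"dr":[0,0,0],"gripper":0},{"travel":[-0.004,0.015,0],"dr":[0,0,0],"gripper":0},{"travel":[-0.002,0.015,0],"dr":[0,0,0],"gripper":0},{"travel":[0,0,0],"dr":[0,0,0],"gripper":0},{"travel":[0,0,0],"dr":[0,0,0],"gripper":0}]'
python3 - <<'E'
from h import *
S=cam("side");T=cam("scene");p=manip.get_obs()['tcp_pos']
print(proj(S,p),proj(T,p))
C,im=wcam(); cv2.imwrite("pics/w8.png",im); crop("side",220,130,160,170,4,"s8.png");crop("scene",270,95,80,75,8,"c8.png")
E
```

```text
time_s: 8.15
tcp_pos: [506.4, -98.3, 167.5]
orientation: [-0.067, -0.703, -0.068, 0.704]
force: [0.1, -0.4, 0.7]
finger_gap: -0.3
[289.24020776 197.50901294] [315.13553142 146.93371003]
```

View pics/w8.png

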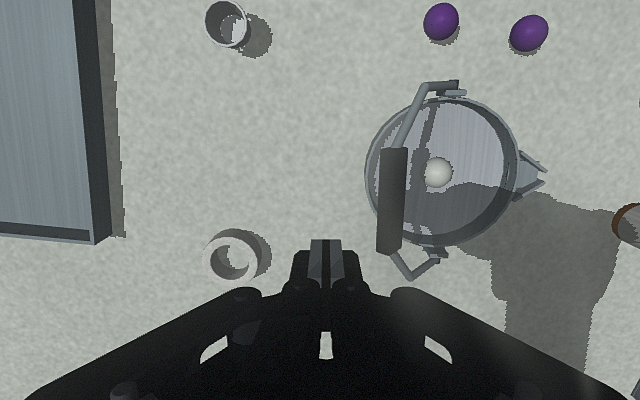

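View pics/s8.png

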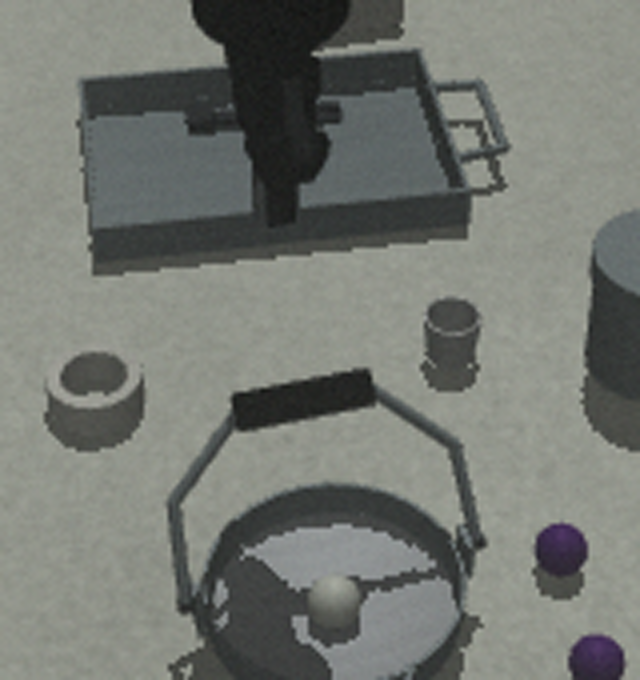

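View pics/c8.png

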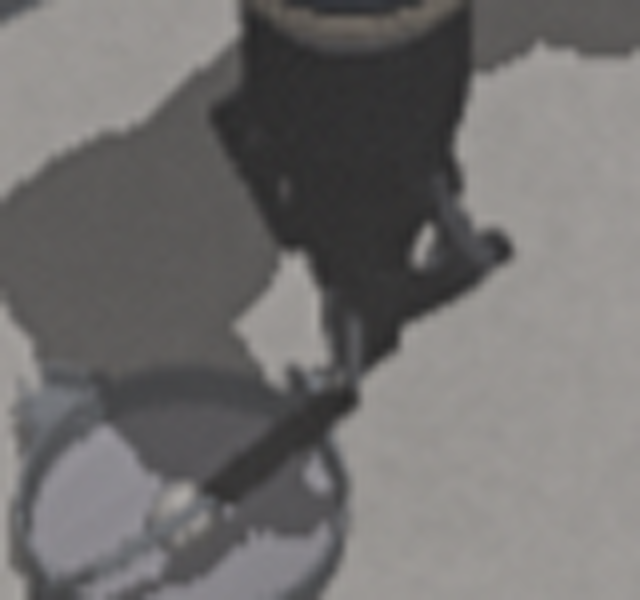

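```bash
python3 - <<'E'
from h import *
C,im=wcam()
b=ray(C,(438,172),21);print("ball",b,"bar",[ray(C,(392,199),z) for z in (105,112)])
u=np.array([.19,-.982]);o=manip.get_obs()['tcp_pos'];print((o[:2]-b[:2])@u,(ray(C,(392,199),108)[:2]-b[:2])@u)
e1=ray(C,(395,148),108.6);e2=ray(C,(389,251),108.6);print(e1,e2,np.linalg.norm(e1-e2))
S=cam("side");print("side ball",ray(S,(220+334/4,130+603/4),21))
E
```

```text
ball [ 526.60719803 -207.71087707   21.        ] bar [array([ 512.67729572, -148.3220903 ,  105.        ]), array([ 514.47221875, -146.5241208 ,  112.        ])]
-110.24395539024923 -61.57700033592563
[ 550.56504209 -140.41305404  108.6       ] [ 472.40335838 -155.22772224  108.6       ] 79.55327268054207
side ball [ 528.30435587 -208.77761284   21.        ]
```

```bash
python3 -m jog '[{"travel":[0,0,-0.01],"dr":[0,0,0],"gripper":0},{"travel":[0,0,-0.02],"dr":[0,0,0],"gripper":0},{"travel":[0,0,-0.02],"dr":[0,0,0],"gripper":0},{"travel":[0,0,-0.02],"dr":[0,0,0],"gripper":0},{"travel":[0,0,-0.02],"dr":[0,0,0],"gripper":0},{"travel":[0,0,-0.015],"dr":[0,0,0],"gripper":0},{"travel":[0.001,-0.005,0],"dr":[0,0,0],"gripper":0},{"travel":[0.002,-0.01,0],"dr":[0,0,0],"gripper":0},{"travel":[0.0008,-0.005,0],"dr":[0,0,0],"gripper":0},{"travel":[0.0006,-0.003,0.001],"dr":[0,0,0],"gripper":0}]'
python3 - <<'E'
from h import *
C,im=wcam(); cv2.imwrite("pics/w9.png",im); crop("side",220,130,160,170,4,"s9.png");crop("scene",270,95,80,75,8,"c9.png")
E
```

```text
time_s: 9.5
tcp_pos: [511.8, -122.3, 65.2]
orientation: [0.067, 0.704, 0.067, -0.704]
force: [-2.3, 4.5, 3.8]
finger_gap: -0.3
```

View pics/w9.png

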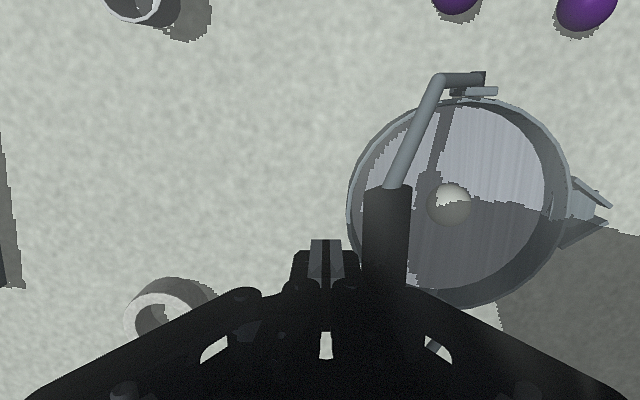

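View pics/s9.png

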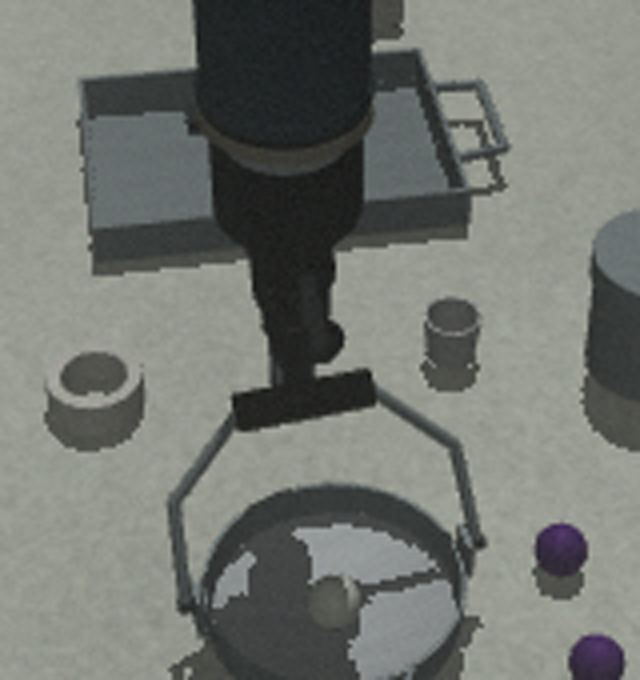

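View pics/c9.png

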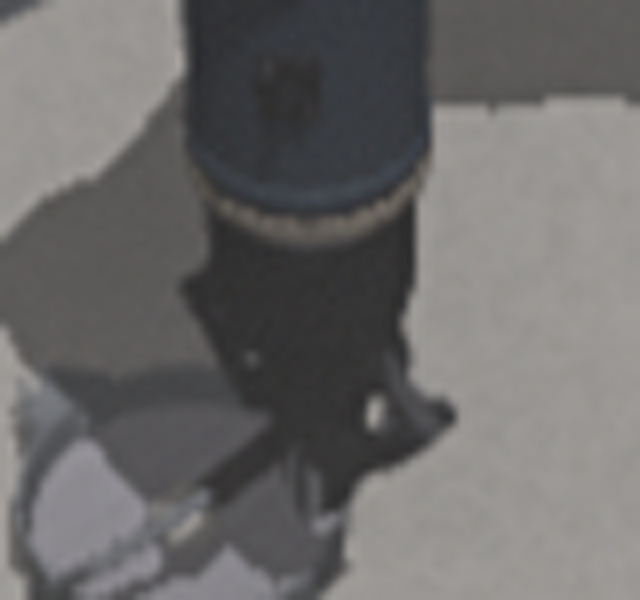

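```bash
python3 -m jog '[{"travel":[-0.001,0.005,0],"dr":[0,0,0],"gripper":0},{"travel":[0,0,0.02],"dr":[0,0,0],"gripper":0.2},{"travel":[0,0,0.03],"dr":[0,0,0],"gripper":0.5},{"travel":[0,0,0.03],"dr":[0,0,0],"gripper":0.5},{"travel":[0.002,-0.011,0],"dr":[0,0,0],"gripper":0.5},{"travel":[0.002,-0.011,0],"dr":[0,0,0],"gripper":0.5},{"travel":[0.002,-0.011,0],"dr":[0,0,0],"gripper":0.5},{"travel":[0,0,0],"dr":[0,0,0],"gripper":0.5}]'
python3 - <<'E'
from h import *
C,im=wcam(); cv2.imwrite("pics/w10.png",im)
E
```

```text
time_s: 10.45
tcp_pos: [515.6, -151.9, 143.3]
orientation: [-0.066, -0.703, -0.066, 0.705]
force: [0.1, -0.5, -0.8]
finger_gap: 42.6
```

View pics/w10.png

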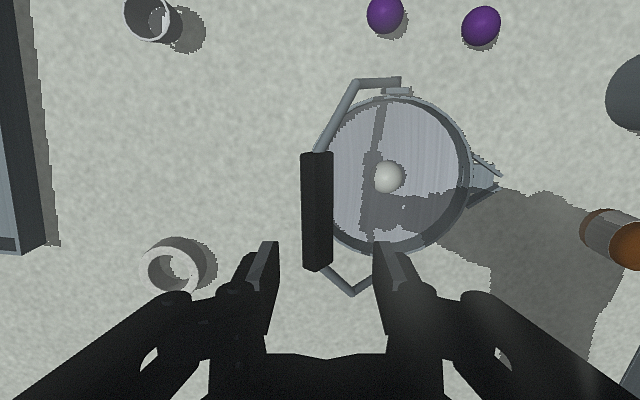

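```bash
python3 - <<'E'
from h import *
C,im=wcam()
b=ray(C,(389,177),21);u=np.array([.19,-.982]);o=manip.get_obs()['tcp_pos'];print("ball",b,"tcp dx",(o[:2]-b[:2])@u)
for a in np.arange(.7,1.1,.05):
    z=45+95*np.sin(a);p=ray(C,(317,211),z);print(round(a,2),((p[:2]-b[:2])@u).round(1),(-95*np.cos(a)).round(1))
E
```

```text
ball [ 526.05948143 -207.17094781   21.        ] tcp dx -58.17875805510124
0.7 -63.7 -72.7
0.75 -63.6 -69.5
0.8 -63.5 -66.2
0.85 -63.4 -62.7
0.9 -63.3 -59.1
0.95 -63.3 -55.3
1.0 -63.2 -51.3
1.05 -63.1 -47.3
1.1 -63.0 -43.1
```

```bash
python3 -m jog '[{"travel":[-0.0006,0.003,-0.01],"dr":[0,0,0],"gripper":0.5},{"travel":[0,0,-0.02],"dr":[0,0,0],"gripper":0.5},{"travel":[0,0,-0.02],"dr":[0,0,0],"gripper":0.5},{"travel":[0,0,-0.02],"dr":[0,0,0],"gripper":0.5},{"travel":[0.0006,-0.003,0],"dr":[0,0,0],"gripper":0.5},{"travel":[0.0008,-0.004,0],"dr":[0,0,0],"gripper":0.5}]'
python3 -m jog '[{"travel":[0.0009,-0.0045,0.0043],"dr":[0,0,0],"gripper":0.5},{"travel":[0.0009,-0.0048,0.0042],"dr":[0,0,0],"gripper":0.5},{"travel":[0.001,-0.005,0.0039],"dr":[0,0,0],"gripper":0.5}]'
python3 - <<'E'
from h import *
C,im=wcam(); cv2.imwrite("pics/w11.png",im); crop("side",220,130,160,170,4,"s11.png")
E
```

```text
time_s: 11.15
tcp_pos: [516.8, -153.3, 74.1]
orientation: [-0.067, -0.703, -0.068, 0.704]
force: [-0.4, 0.8, -0.5]
finger_gap: 42.6
time_s: 11.45
tcp_pos: [520.4, -168.7, 88.0]
orientation: [0.067, 0.704, 0.067, -0.703]
force: [-0.8, 0.7, -0.4]
finger_gap: 43.0
```

View pics/w11.png

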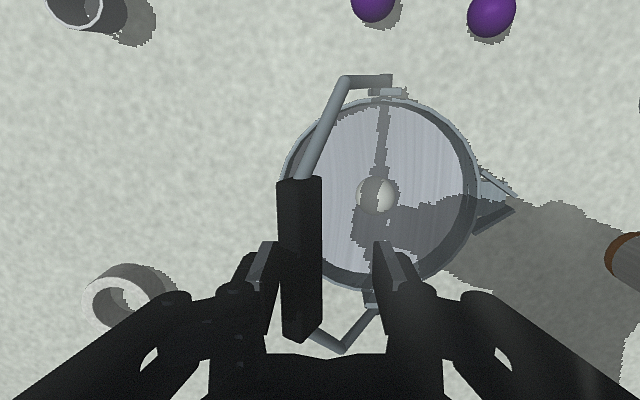

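View pics/s11.png

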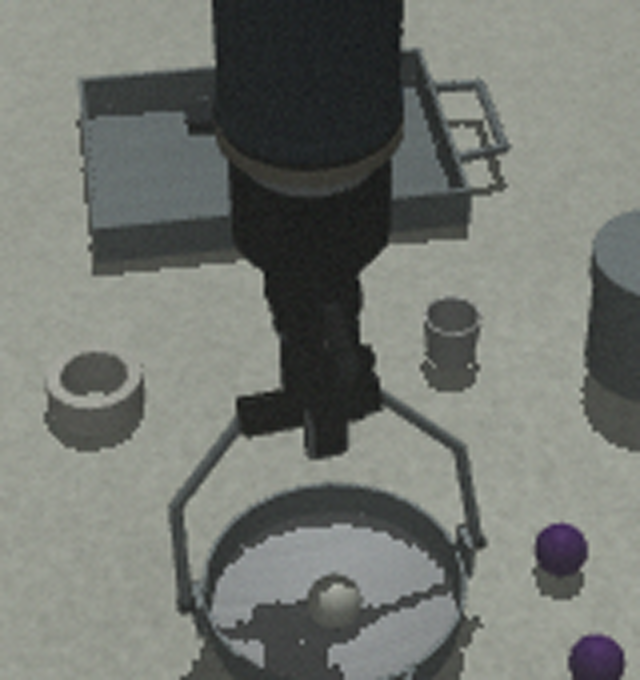

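```bash
python3 -m jog '[{"travel":[0.001,-0.0051,0.0034],"dr":[0,0,0],"gripper":0.5},{"travel":[0.001,-0.0053,0.0031],"dr":[0,0,0],"gripper":0.5},{"travel":[0.0011,-0.0055,0.0028],"dr":[0,0,0],"gripper":0.5},{"travel":[0.0011,-0.0056,0.0024],"dr":[0,0,0],"gripper":0.5},{"travel":[0.0011,-0.0058,0.0021],"dr":[0,0,0],"gripper":0.5}]'
python3 - <<'E'
from h import *
C,im=wcam(); cv2.imwrite("pics/w12.png",im); crop("side",220,130,160,170,4,"s12.png")
E
```

```text
time_s: 12.05
tcp_pos: [525.4, -196.0, 100.9]
orientation: [0.067, 0.704, 0.067, -0.704]
force: [0.4, 1.2, 0.4]
finger_gap: 42.7
```

View pics/w12.png

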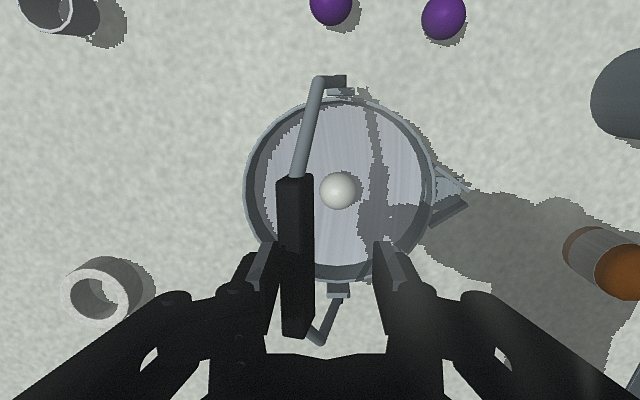

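View pics/s12.png

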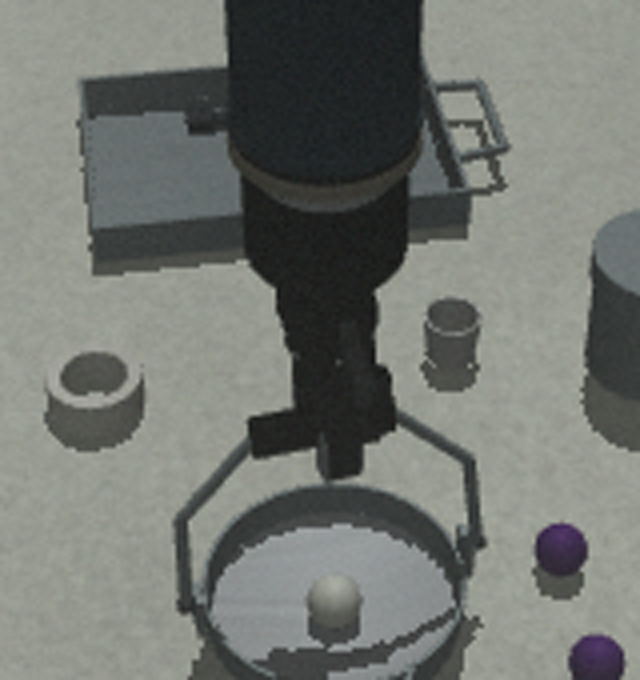

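```bash
python3 -m jog '[{"travel":[0.0012,-0.006,0.0018],"dr":[0,0,0],"gripper":0.5},{"travel":[0.0012,-0.006,0.0013],"dr":[0,0,0],"gripper":0.5},{"travel":[0.0012,-0.006,0.001],"dr":[0,0,0],"gripper":0.5},{"travel":[0.0006,-0.003,0.0003],"dr":[0,0,0],"gripper":0.5}]'
python3 -m jog '[{"travel":[0.0004,-0.002,0.0002],"dr":[0,0,0],"gripper":0.5},{"travel":[0,0,0],"dr":[0,0,0],"gripper":0.5}]'
python3 - <<'E'
from h import *
C,im=wcam(); cv2.imwrite("pics/w13.png",im); crop("side",220,130,160,170,4,"s13.png")
E
```

```text
time_s: 12.55
tcp_pos: [529.4, -217.4, 105.0]
orientation: [-0.067, -0.704, -0.067, 0.704]
force: [-1.4, 0.8, -0.4]
finger_gap: 42.8
time_s: 12.75
tcp_pos: [529.8, -218.7, 105.2]
orientation: [0.067, 0.704, 0.067, -0.704]
force: [0.4, -0.1, 0.4]
finger_gap: 42.4
```

View pics/w13.png

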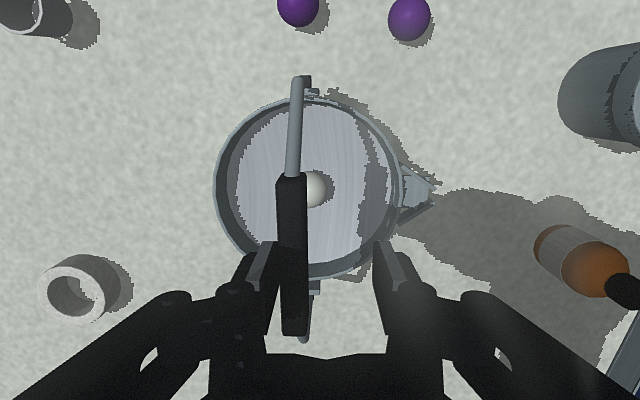

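View pics/s13.png

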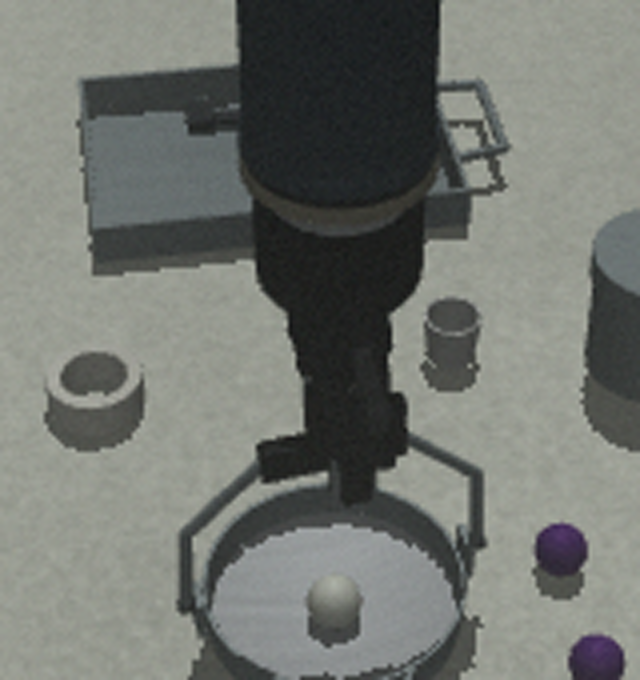

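```bash
python3 - <<'E'
from h import *
C,im=wcam()
u=np.array([.19,-.982]);d=np.array([526.7,-207.8])
print("ball",ray(C,(309,188),21))
print("tcp dx",(manip.get_obs()['tcp_pos'][:2]-d)@u)
for v in (291,296): # bar centerline / 
    p=ray(C,(v,256),140);print(p,(p[:2]-d)@u)
p=ray(C,(291,182),150);print("top edge L,R far end", [((ray(C,(x,182),150)[:2]-d)@u).round(1) for x in (276,307)])
for a in (1.35,1.4,1.45,1.5,1.57):
    for s in (-38,38):
        g=-95*np.cos(a); P=[d[0]+g*.19+s*.982,d[1]-g*.982+s*.19,45+95*np.sin(a)];print(a,s,proj(C,P).round(1),end=' ')
    for (r,t) in ((10,6),(10,-6),(-10,6),(-10,-6)):
        g=-(95+r)*np.cos(a)+t*np.sin(a);P=[d[0]+g*.19+38*.982,d[1]-g*.982+38*.19,45+(95+r)*np.sin(a)+t*np.cos(a)];print(proj(C,P).round(0),end=' ')
    print()
cv2.imwrite("pics/w13b.png",cv2.resize(im[60:280,240:400],None,fx=4,fy=4)[:600*2][:880])
E
```

```text
ball [ 526.87345559 -204.75699507   21.        ]
tcp dx 10.822104097113499
[ 524.73474139 -202.30687319  140.        ] -5.767649667018756
[ 525.17704487 -204.61554804  140.        ] -3.416493302293767
top edge L,R far end [np.float64(-9.8), np.float64(3.0)]
1.35 -38 [264.1 320.7] 1.35 38 [255. 174.] [258. 180.] [232. 178.] [276. 170.] [252. 169.] 
1.4 -38 [273.  321.8] 1.4 38 [265.1 174.5] [271. 180.] [243. 179.] [285. 170.] [260. 169.] 
1.45 -38 [282.1 322.7] 1.45 38 [275.5 174.8] [283. 180.] [255. 180.] [294. 170.] [269. 170.] 
1.5 -38 [291.4 323.2] 1.5 38 [286.2 175. ] [296. 181.] [267. 180.] [303. 170.] [277. 170.] 
1.57 -38 [304.6 323.5] 1.57 38 [301.3 175.1] [314. 180.] [285. 180.] [316. 170.] [290. 170.]
```

```bash
python3 - <<'E'
import cv2
i=cv2.imread("pics/w13.png")[60:260,220:420];cv2.imwrite("pics/w13c.png",cv2.resize(i,None,fx=3,fy=3))
E
```

```text
(no output)
```

View pics/w13c.png

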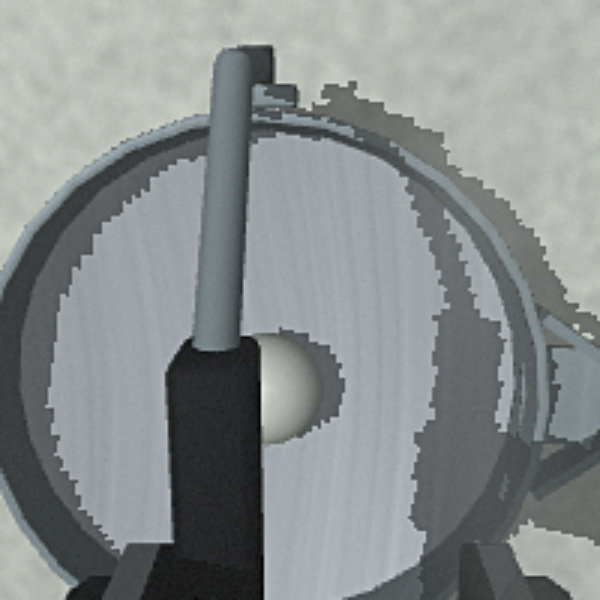

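```bash
for i in 1; do python3 -m jog '[{"travel":[0.0003,-0.0015,0],"dr":[0,0,0],"gripper":0.5},{"travel":[0,0,0],"dr":[0,0,0],"gripper":0.5}]'; done; python3 -m jog '[{"travel":[0.0003,-0.0015,0],"dr":[0,0,0],"gripper":0.5},{"travel":[0,0,0],"dr":[0,0,0],"gripper":0.5}]'
```

```text
time_s: 13.1
tcp_pos: [530.2, -219.9, 105.2]
orientation: [0.067, 0.704, 0.067, -0.704]
force: [0.4, 0.3, 0.5]
finger_gap: 42.7
time_s: 13.3
tcp_pos: [530.4, -221.1, 105.2]
orientation: [-0.067, -0.704, -0.067, 0.704]
force: [0.8, 2.8, 0.7]
finger_gap: 42.9
```

```bash
python3 - <<'E'
from h import *
C,im=wcam();i=im[60:260,220:420];cv2.imwrite("pics/w14c.png",cv2.resize(i,None,fx=3,fy=3))
for k in range(3): print(manip.get_obs()['force'])
E
```

```text
[-0.24790286  2.69147913  0.4213912 ]
[-0.24790286  2.69147913  0.4213912 ]
[-0.24790286  2.69147913  0.4213912 ]
```

View pics/w14c.png

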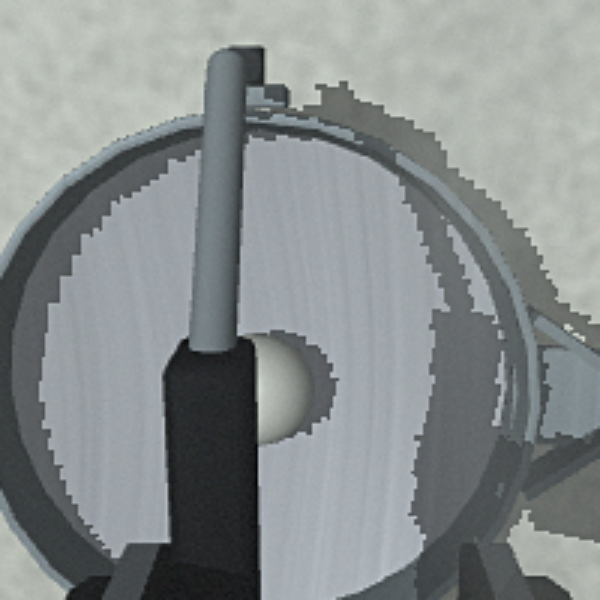

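```bash
python3 -m jog '[{"travel":[-0.001,0.005,0],"dr":[0,0,0],"gripper":0.5},{"travel":[-0.001,0.005,0],"dr":[0,0,0],"gripper":0.5},{"travel":[-0.001,0.005,0],"dr":[0,0,0],"gripper":0.5},{"travel":[0,0,-0.006],"dr":[0,0,0],"gripper":0.5},{"travel":[0,0,-0.006],"dr":[0,0,0],"gripper":0.5},{"travel":[0,0,0],"dr":[0,0,0],"gripper":0.5}]'
python3 - <<'E'
from h import *
C,im=wcam();cv2.imwrite("pics/w15.png",im); crop("side",220,150,160,140,5,"s15.png");crop("scene",250,100,100,75,8,"c15.png")
E
```

```text
time_s: 13.95
tcp_pos: [526.7, -206.4, 92.1]
orientation: [-0.067, -0.703, -0.067, 0.704]
force: [0.1, 0.1, -1.1]
finger_gap: 42.7
```

View pics/w15.png

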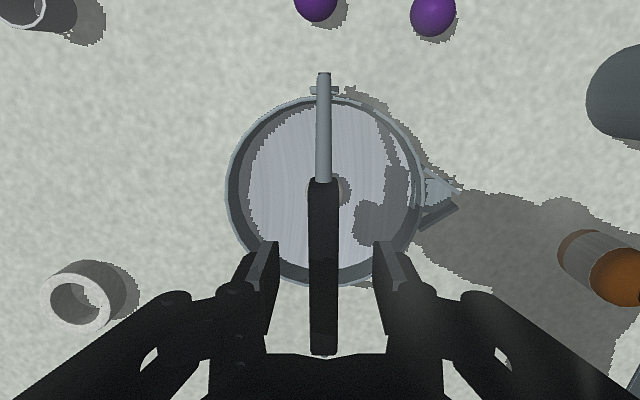

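View pics/s15.png

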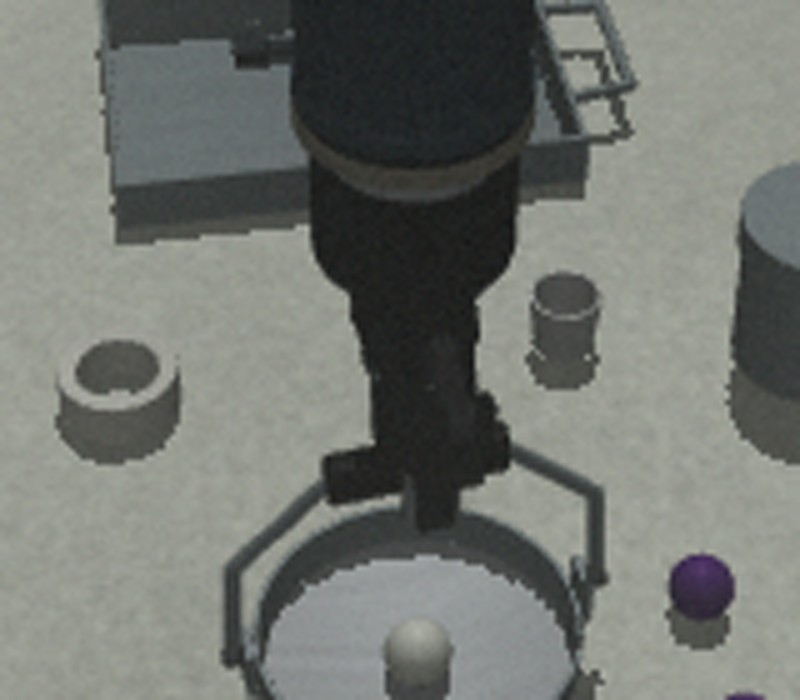

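View pics/c15.png

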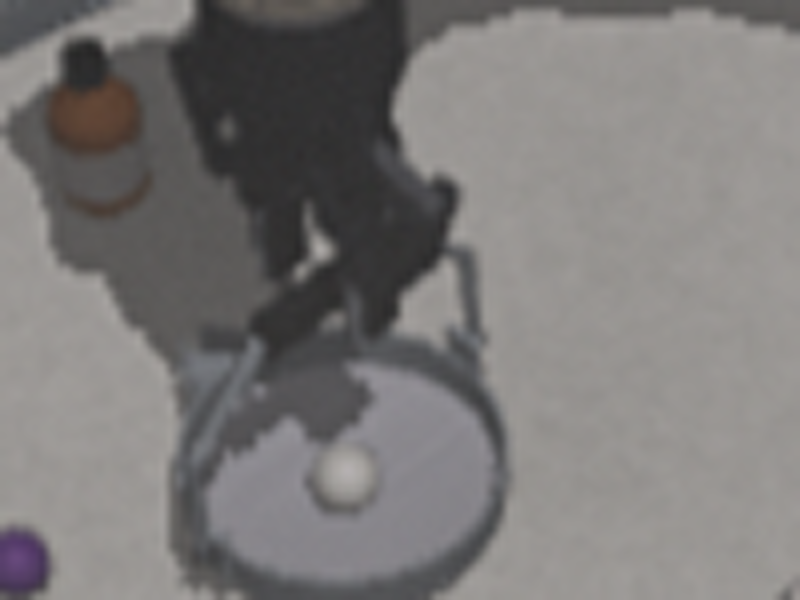

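```bash
python3 -m jog '[{"travel":[0,0,0],"dr":[0,0,0],"gripper":0.3},{"travel":[0,0,0],"dr":[0,0,0],"gripper":0.15},{"travel":[0,0,0],"dr":[0,0,0],"gripper":0},{"travel":[0,0,0],"dr":[0,0,0],"gripper":0},{"travel":[0,0,0],"dr":[0,0,0],"gripper":0},{"travel":[0,0,0],"dr":[0,0,0],"gripper":0}]' 60
python3 - <<'E'
from h import *
C,im=wcam();cv2.imwrite("pics/w16.png",im); crop("side",220,150,160,140,5,"s16.png")
E
```

```text
time_s: 14.7
tcp_pos: [527.4, -206.0, 93.3]
orientation: [0.067, 0.704, 0.067, -0.704]
force: [-0.5, 3.6, 5.0]
finger_gap: 10.5
```

View pics/w16.png

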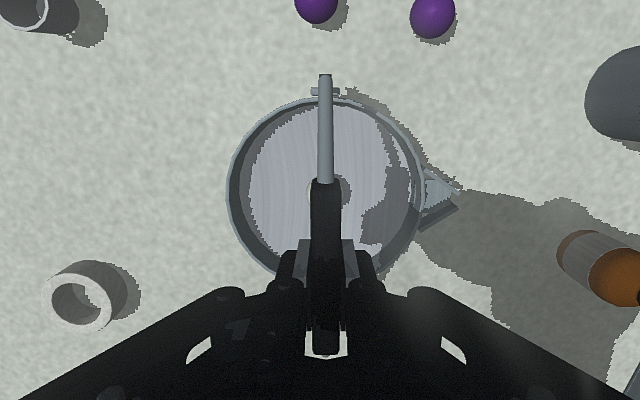

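View pics/s16.png

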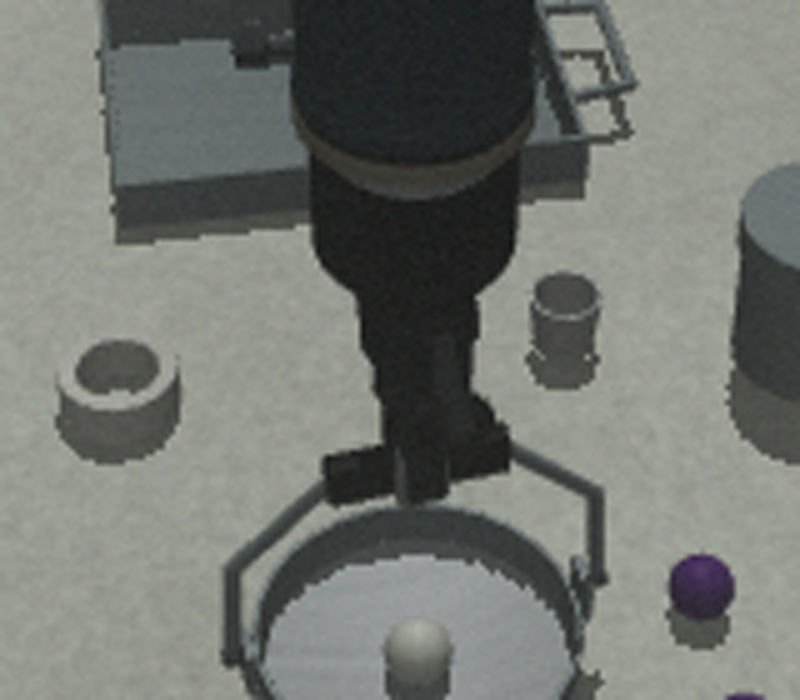

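```bash
python3 -m jog '[{"travel":[0,0,0.001],"dr":[0,0,0],"gripper":0},{"travel":[0,0,0.002],"dr":[0,0,0],"gripper":0},{"travel":[0,0,0.003],"dr":[0,0,0],"gripper":0},{"travel":[0,0,0.003],"dr":[0,0,0],"gripper":0},{"travel":[0,0,0.003],"dr":[0,0,0],"gripper":0},{"travel":[0,0,0.002],"dr":[0,0,0],"gripper":0},{"travel":[0,0,0.001],"dr":[0,0,0],"gripper":0},{"travel":[0,0,0],"dr":[0,0,0],"gripper":0}]'
python3 - <<'E'
from h import *
C,im=wcam();cv2.imwrite("pics/w17.png",im); crop("side",220,150,160,170,4,"s17.png")
E
```

```text
time_s: 15.6
tcp_pos: [527.4, -206.4, 108.4]
orientation: [0.067, 0.704, 0.067, -0.704]
force: [-0.3, -0.5, -6.1]
finger_gap: 10.6
```

View pics/w17.png

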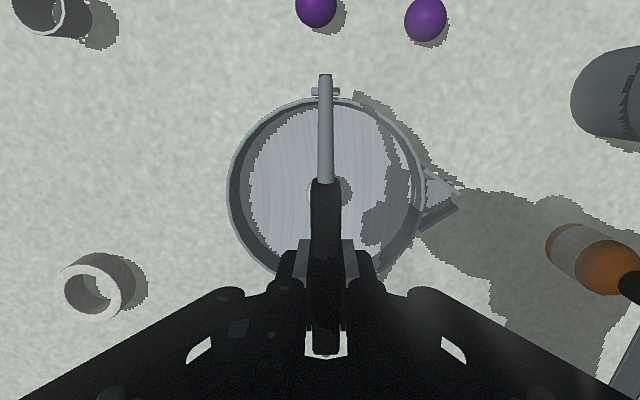

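View pics/s17.png

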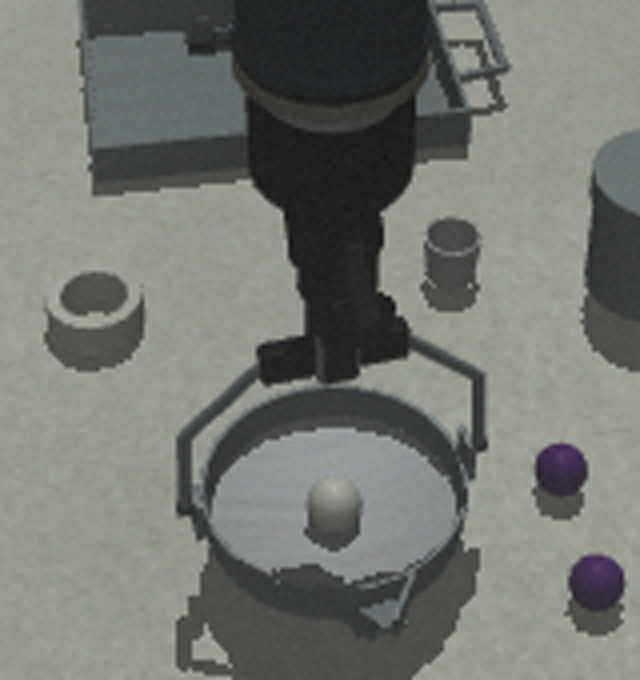

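```bash
python3 -m jog '[{"travel":[0,0,0.002],"dr":[0,0,0],"gripper":0},{"travel":[0,0,0.005],"dr":[0,0,0],"gripper":0},{"travel":[0,0,0.008],"dr":[0,0,0],"gripper":0},{"travel":[0,0,0.011],"dr":[0,0,0],"gripper":0},{"travel":[0,0,0.013],"dr":[0,0,0],"gripper":0},{"travel":[0,0,0.013],"dr":[0,0,0],"gripper":0},{"travel":[0,0,0.011],"dr":[0,0,0],"gripper":0},{"travel":[0,0,0.009],"dr":[0,0,0],"gripper":0},{"travel":[0,0,0.007],"dr":[0,0,0],"gripper":0},{"travel":[0,0,0.004],"dr":[0,0,0],"gripper":0}]'
python3 -m jog '[{"travel":[0,0,0.002],"dr":[0,0,0],"gripper":0},{"travel":[0,0,0],"dr":[0,0,0],"gripper":0}]'
python3 - <<'E'
from h import *
C,im=wcam();cv2.imwrite("pics/w18.png",im); crop("side",220,80,160,170,4,"s18.png")
E
```

```text
time_s: 16.7
tcp_pos: [527.5, -206.4, 191.9]
orientation: [0.067, 0.704, 0.067, -0.704]
force: [-0.2, 0.6, -5.4]
finger_gap: 10.9
time_s: 16.9
tcp_pos: [527.3, -206.3, 193.1]
orientation: [-0.067, -0.704, -0.067, 0.704]
force: [-0.7, 0.4, -5.4]
finger_gap: 10.8
```

View pics/w18.png

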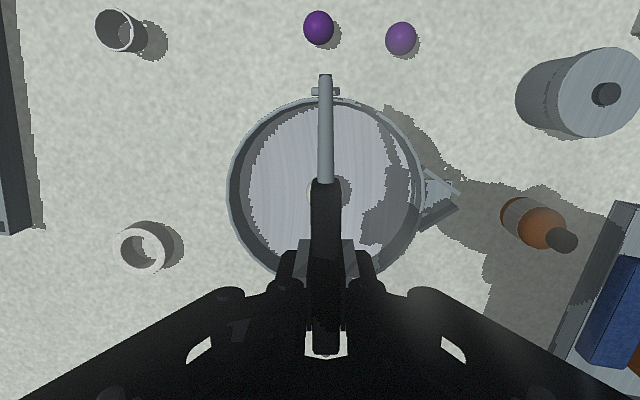

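View pics/s18.png

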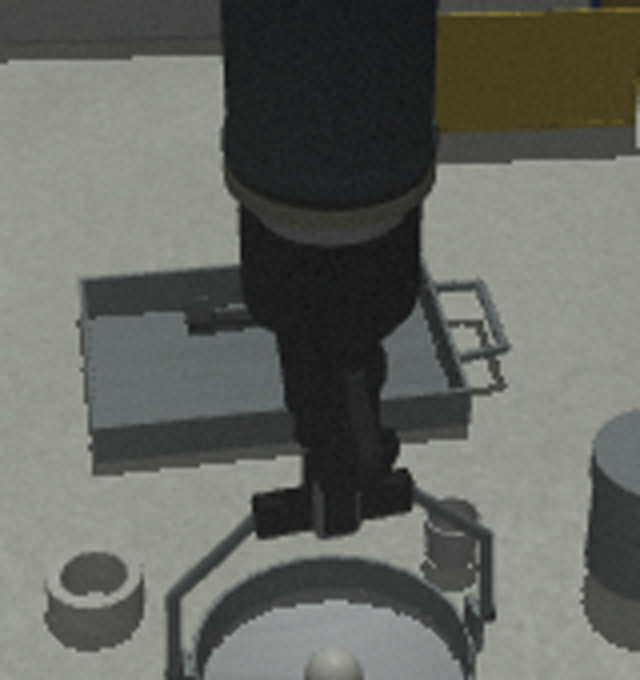

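```bash
python3 -m jog '[{"travel":[0,0.003,0],"dr":[0,0,0.01],"gripper":0},{"travel":[0,0.007,0],"dr":[0,0,0.025],"gripper":0},{"travel":[-0.0005,0.011,0],"dr":[0,0,0.04],"gripper":0},{"travel":[-0.0005,0.015,0],"dr":[0,0,0.05],"gripper":0},{"travel":[-0.0005,0.018,0],"dr":[0,0,0.06],"gripper":0},{"travel":[-0.0005,0.02,0],"dr":[0,0,0.07],"gripper":0},{"travel":[-0.0005,0.02,0],"dr":[0,0,0.07],"gripper":0},{"travel":[-0.0005,0.02,0],"dr":[0,0,0.07],"gripper":0},{"travel":[-0.0005,0.02,0],"dr":[0,0,0.07],"gripper":0},{"travel":[-0.0005,0.02,0],"dr":[0,0,0.07],"gripper":0}]'
python3 -m jog '[{"travel":[-0.0005,0.02,0],"dr":[0,0,0.07],"gripper":0},{"travel":[-0.0005,0.02,0],"dr":[0,0,0.07],"gripper":0},{"travel":[-0.0005,0.02,0],"dr":[0,0,0.07],"gripper":0},{"travel":[-0.0005,0.02,0],"dr":[0,0,0.07],"gripper":0},{"travel":[-0.0005,0.02,0],"dr":[0,0,0.07],"gripper":0},{"travel":[-0.0005,0.02,0],"dr":[0,0,0.07],"gripper":0},{"travel":[-0.0005,0.02,0],"dr":[0,0,0.07],"gripper":0},{"travel":[-0.0005,0.02,0],"dr":[0,0,0.07],"gripper":0},{"travel":[-0.0005,0.02,0],"dr":[0,0,0.07],"gripper":0},{"travel":[-0.0005,0.02,0],"dr":[0,0,0.07],"gripper":0}]'
python3 -m jog '[{"travel":[-0.0005,0.018,0],"dr":[0,0,0.06],"gripper":0},{"travel":[-0.0005,0.016,0],"dr":[0,0,0.05],"gripper":0},{"travel":[-0.0005,0.013,0],"dr":[0,0,0.04],"gripper":0},{"travel":[-0.0005,0.01,0],"dr":[0,0,0.03],"gripper":0},{"travel":[-0.0005,0.007,0],"dr":[0,0,0.025],"gripper":0},{"travel":[-0.0005,0.004,0],"dr":[0,0,0.015],"gripper":0},{"travel":[0,0.003,0],"dr":[0,0,0.009],"gripper":0},{"travel":[0,0,0],"dr":[0,0,0],"gripper":0},{"travel":[0,0,0],"dr":[0,0,0],"gripper":0}]'
python3 - <<'E'
from h import *
C,im=wcam();cv2.imwrite("pics/w19.png",im)
for n in("side","scene"): cv2.imwrite(f"pics/{n}19.png",optics.read_camera(n)["color"])
E
```

```text
time_s: 18.0
tcp_pos: [523.3, -50.5, 193.3]
orientation: [0.253, 0.66, 0.253, -0.66]
force: [-0.5, -0.8, -5.1]
finger_gap: 10.8
time_s: 19.0
tcp_pos: [518.3, 149.2, 193.2]
orientation: [0.464, 0.534, 0.464, -0.534]
force: [-0.7, -0.2, -5.5]
finger_gap: 10.9
time_s: 19.9
tcp_pos: [515.5, 218.1, 193.2]
orientation: [0.52, 0.479, 0.52, -0.479]
force: [0.2, 0.9, -5.4]
finger_gap: 10.5
```

View pics/w19.png

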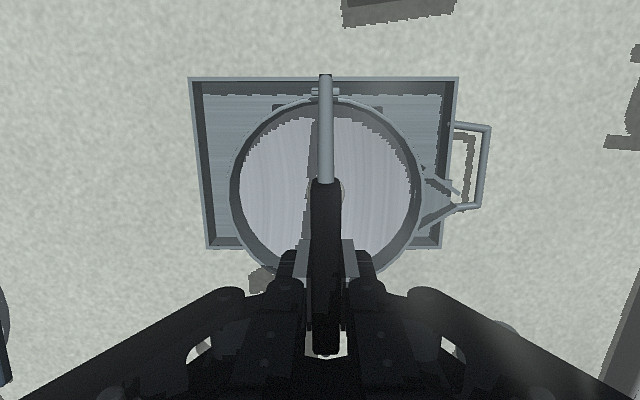

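View pics/side19.png

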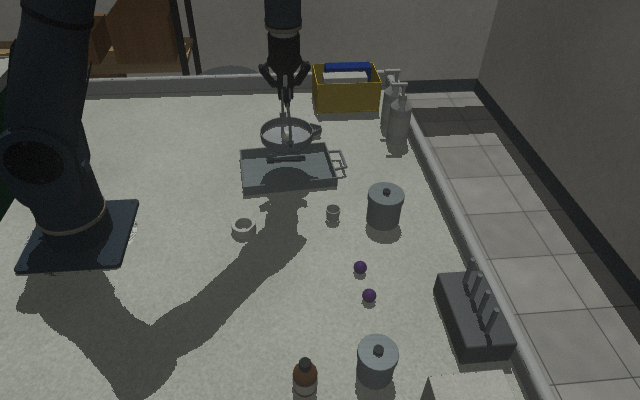

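View pics/scene19.png

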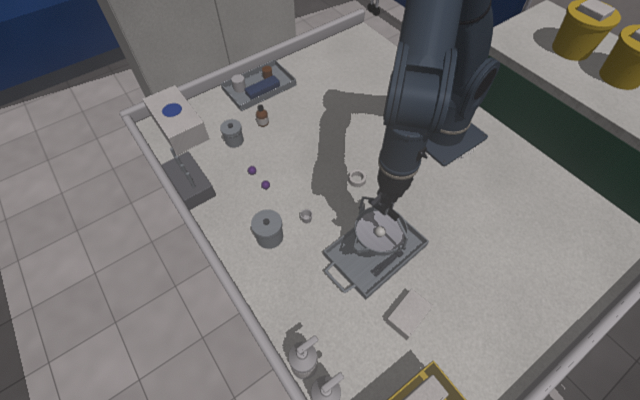

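```bash
python3 - <<'E'
from h import *
S=cam("side");T=cam("scene")
print("expected ball scene",proj(T,(515.4,219.9,120)),"side",proj(S,(515.4,219.9,120)))
crop("side",250,100,100,100,6,"s20.png");crop("scene",310,185,130,120,6,"c20.png")
E
```

```text
expected ball scene [380.06715146 231.2963268 ] side [286.68802573 135.14751689]
```

View pics/s20.png

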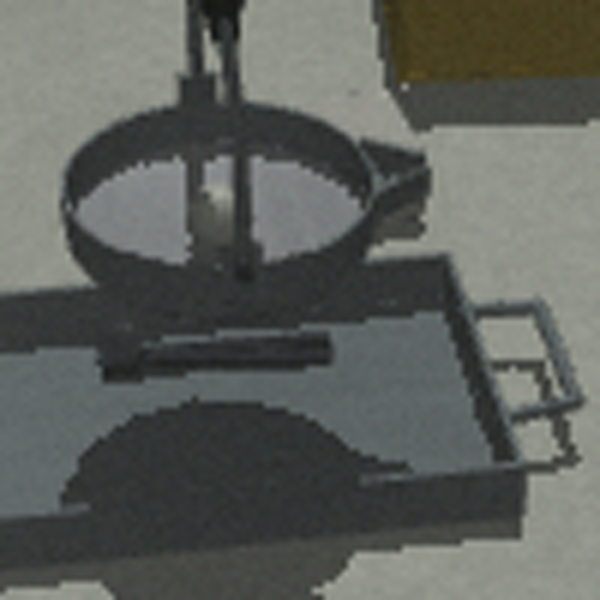

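View pics/c20.png

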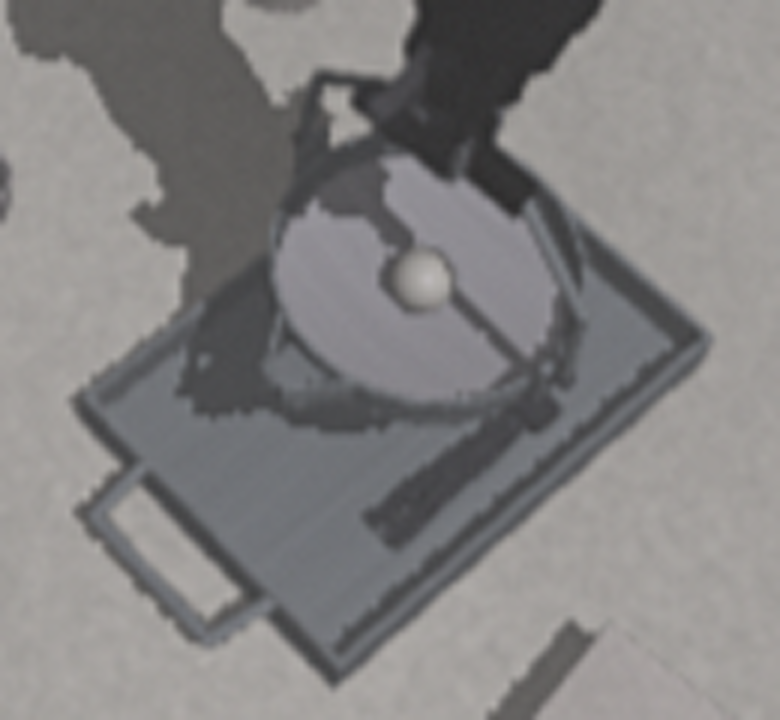

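```bash
python3 -m jog '[{"travel":[0,0,0],"dr":[0,0,0],"gripper":0},{"travel":[0,0,0],"dr":[0,0,0],"gripper":0},{"travel":[0,0,0],"dr":[0,0,0],"gripper":0},{"travel":[0,0,0],"dr":[0,0,0],"gripper":0},{"travel":[0,0,0],"dr":[0,0,0],"gripper":0}]'
python3 - <<'E'
from h import *
o=manip.get_obs();print(o['tcp_pos'],np.abs(o['dq']).max(),o['force'],o['finger_gap'])
print(manip.sign_off())
E
```

```text
time_s: 20.75
tcp_pos: [515.3, 218.6, 193.2]
orientation: [0.52, 0.479, 0.52, -0.479]
force: [0.1, -0.6, -6.2]
finger_gap: 10.1
[515.3331259  218.64817414 193.17994431] 0.00141545115390394 [ 0.14431914 -0.61758067 -6.15431028] 10.065374108437338
the job is handed in; nothing more can be done
None
```

I swung the handle up to its stop, pinched the bar at 60 N, and lifted the dish. I then turned it 1.464 rad and handed in at 20.75 s with the dish still held over the tray. `sign_off` reports no verdict.

- **Final pose:** the TCP was 1 mm from the tray centre I measured, at rest, carrying about 6 N. The underside is about 100 mm up, and the lip points at the loop-handle end. The pictures show the dish level.
- **Ball and bystanders:** in the scene picture the ball was within about 0.5 px of where the dish's middle should appear. No bystander looked displaced in the last overview pictures, though I did not measure their positions.
- **Handle at the stop:** it looked vertical in the wrist view, and the pushing force rose to 2.7 N as it met the stop.

**What failed or disagreed:**
- My first three pushes at the bar went wrong: one passed above it, and two jammed on pad friction at up to about 11 N. Together they slid the dish about 4 mm. Following the bar's arc fixed this.
- The fingertips appeared about 30 mm above the reported TCP in the outside cameras, and about 45 mm above it in the wrist view. By the reported numbers the grasp point is therefore about 28 mm from the bar's centre, inside the 45 mm limit.

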